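# Set up the tacking jig: straightedge, hold-down, drift pin

### The arm

A 6-joint arm with a two-finger parallel gripper is mounted at the origin on the work surface. World frame = base frame: x ahead of the robot, y to its left, z up, the work surface at z = 0. Lengths are in m, angles in rad, forces in N, time in s.
With the tool pointing down it reaches from about 0.375 to 0.975 m from the base axis. Payload 3.8 kg.
Tool frame: the origin (TCP) lies where the fingers leave the gripper's body, on its centre line; the fingertips stand 73 mm ahead of it and the grasp point (between the pads) lies 54 mm ahead of it; z points along the fingers, y is the line along which they close (so a half turn about z gives the same grasp; the last joint's range is limited). The gripper opens to 85 mm and grips with 20 to 120 N. Pads are 22 mm wide; open, the fingers measure 114 mm over their backs; the gripper's body (76 mm by 85 mm) begins 54 mm behind the grasp point. The pads swing forward as they close: fully open they stand 13 mm farther back than shut.
Start: joints at [-1.203, 0.264, 1.604, -0, 1.274, -0.037], TCP at [0.266, -0.62, 0.304] pointing down, gripper open.
Joint ranges: [-2.63, 2.63], [-0.94, 2.18], [0.31, 2.57], [-1.31, 4.45], [0, 2.66], [-2.55, 2.55]. Speed limits (rad/s): [2.57, 2.57, 3.14, 3.14, 3.14, 3.14].

### API

Orientations are given as a rotation vector (axis times angle).
In Python, from workcell import read_state, viewer, bot gives the robot as it stands.
- The arm moves only by the tool jog_arm, never from a script. Its argument "increments" is a list that holds one entry, the list of rows, each a list of 7 numbers: the shift along the tool's x, y, z in units of 30 mm (1.0 is 30 mm), then the turn, a rotation vector about the tool's x, y, z in units of 6 degrees (1.0 is 6 degrees), then the opening, from -1 (shut) to 1 (fully open). A call has exactly 5 rows; each row shifts and turns the commanded pose from where the row before left it, along the tool's axes as they then stand; what a row does not reach is not made up. A row lasts 1/12 s, in which the tool goes at most 41.7 mm and 7.16 degrees, less where a joint would pass 70% of its speed; a pose out of reach is approached as far as the arm can. A call is refused whole if a number of a shift passes 1 or a number of a turn 1, either way. A call with a gripper value outside its range is refused whole. The fingers move at their own pace and stop on an object; "force" is the grip in N (left out, the last holds). Time passes only in rows, so rows that do not move let the fingers close, or fill a call up. It gives the time, the measured TCP pose, the force, the opening and the grip force at its end, in the units of the state.
- read_state(): the state, without advancing time (a new reading comes with each control period).
- viewer.read_camera(name): name is "side" or "top" or "wrist"; returns (picture, depth): 400x640x3 uint8, blue, green, red; 400x640 float32, m along the optical axis (not along the pixel's ray), 0 where there is no reading.
- viewer.camera_params(name): a dict with "fx", "fy", "cx", "cy" (pixels), "R" (3x3) and "t" (3): a world point X has camera coordinates R X + t; the wrist camera has in their place "hand_eye" (4x4, takes a point from camera to tool coordinates, whose origin is the TCP and whose axes are the flange's). Camera axes: x right, y down, z forward; pixel columns grow to the right and rows downward; lengths in m; the calibration is good to about 2 mm. A picture is of the moment at which its call begins: read the wrist's pose just before it. camera_params takes no time and is no camera call.
- bot.finish_job(): hands the job in; it is judged then, once.
The state is a dict: "time": time; "q": joint angles; "joint_vel": joint speeds; "joint_torque": joint torques, N m; "tool_pos": TCP position; "tcp_rot": TCP orientation; "wrist_force": force on the tool from outside, world axes, zero at the start; "torque": the same for the moment, N m; "width": opening from 0.0 (shut) to 1.0 (fully open); "grip_force": force on a finger pad.
Only numpy, scipy, OpenCV 4.12 (cv2) and the standard library are available. Lean on these libraries where they do the work, as an engineer would, in place of code of your own. Each camera call takes 0.05 s, during which the arm holds its last target. There are 200 camera calls.

### The job

Get the welding jig ready: lay the steel straightedge on the bench flush along the near long edge of the jig's base plate, centred on it, and let go; then swing the jig's hold-down arm over it. Then draw the drift pin out of its leaning holder and put it through the leaning eye on the jig until its head sits on the eye. Leave the other things on the bench where they are.

Things in the scene. Friction and masses are not known exactly. Their poses are not given: they have to be found in the camera images.
- jig: dark steel base plate fixed to the bench, 120 (its x) by 220 (its y) by 20 mm thick; origin at the centre of its underside, on the bench. Its near long edge is the upright face at x = -60 mm, y from -110 to +110 mm, facing the robot. It carries the hold-down arm near the +y end and a cheek with the leaning eye at the -y end (x 37 to 67 mm, y -102 to -90 mm, up to 94 mm high).
- straightedge: plain steel bar 24 (its x) by 200 (its y) by 16 mm high, with an upright handle on the middle of its top: 12 mm thick in x, 60 mm long in y, top at z = 49 mm. Origin at the centre of its underside; symmetric, so either long side may lie against the plate. 0.6 kg. Starts on the bench at the right. Laid flush, its centre line is at jig x = -72 mm.
- swing_arm (a joint): angle of the flat hold-down arm (18 mm wide, 88 mm long, underside 30 mm and top 40 mm above the bench) about a vertical pivot at jig (x -30, y 75) mm, rad, counter-clockwise from above: 0 it points along jig +x (away from the near edge), pi/2 along jig +y, pi along jig -x, square across the near edge (end stop). Stays where it is left.
- swing_knob (a point): on the axis of the upright round black knob near the arm's end, 75 mm from the pivot axis; knob 18 mm in diameter, from 40 to 86 mm above the bench; this point is 66 mm above the bench
- pin: steel drift pin: shank 11 mm in diameter and 70 mm long with a tapered tip (taper 14 mm long), then a round head 24 mm in diameter and 45 mm long. Origin at the tip, z along the pin from tip to head (head from z = 70 to 115 mm). 0.12 kg. It starts in the holder, head up, leaning 35 degrees from vertical.
- holder_mouth (a point): centre of the upper mouth of the fixed leaning tube that holds the pin, 78 mm above the bench; tube 32 mm outside, 16 mm bore, 50 mm long; z points out of the mouth along the tube's axis, leaning 35 degrees from vertical towards the robot side
- eye_mouth (a point): centre of the upper rim of the leaning eye fixed on the jig, about 95 mm above the bench: a ring 32 mm outside, 18 mm bore, 16 mm deep, open at both ends; z points out of the rim along the bore's axis, leaning 35 degrees from vertical towards the plate's near edge (jig -x)
- coupon: bystander: rusty steel block 40 x 30 x 22 mm lying on the base plate; origin at the centre of its underside
- pipe_stub: bystander: upright rusty pipe stub, 48 mm diameter, 60 mm high; origin at the centre of its underside
- flat_offcut: bystander: short steel flat without handle, 24 x 90 x 16 mm; origin at the centre of its underside
- hammer: bystander: hammer lying beyond the jig; origin under its middle
- brush: bystander: brush lying beyond the jig; origin under its middle
- wrench: bystander: wrench lying at the right; origin under its middle
- can: bystander: grey can, 60 mm diameter, 90 mm high, at the right near the robot; origin at the centre of its underside

How it is judged:
On the way, in this order (a step that is already met when the one before it is completed fails the run):
1. straightedge flat on the bench, flush along the plate's near edge (gap under 2.5 mm, parallel within 1 degree), its middle within 20 mm of the plate's middle, released (x of straightedge in the frame of jig between -0.0745 and -0.0705 m and angle between the y axis of straightedge and the y axis of jig, either way round below 0.02 rad and y of straightedge in the frame of jig between -0.02 and 0.02 m and height (world z) of straightedge below 0.003 m and angle between straightedge's own z axis and vertical below 0.05 rad and contact force between the fingers and straightedge below 0.3 N), for 0.3 s.
2. the hold-down arm is swung over the straightedge, within 15 degrees of its end stop square across the near edge (value of joint swing_arm above 2.88 rad and x of straightedge in the frame of jig between -0.0745 and -0.0705 m and angle between the y axis of straightedge and the y axis of jig, either way round below 0.02 rad and y of straightedge in the frame of jig between -0.02 and 0.02 m and height (world z) of straightedge below 0.003 m and angle between straightedge's own z axis and vertical below 0.05 rad), for 0.2 s.
3. the drift pin is drawn fully out of its holder (z of pin in the frame of holder_mouth above 0.005 m), for 0.1 s.
4. the drift pin is through the leaning eye with its head resting on the eye's rim (within 7 mm of fully home) (angle between the z axis of pin and the z axis of eye_mouth, either way round below 0.14 rad and z of pin in the frame of eye_mouth between -0.076 and -0.063 m and x of pin in the frame of eye_mouth between -0.013 and 0.013 m and y of pin in the frame of eye_mouth between -0.013 and 0.013 m), for 0.2 s.
At the end, for the whole second after the job is handed in: Straightedge flat on the bench, flush along the plate's near edge (gap under 2.5 mm, parallel within 1 degree, centred within 20 mm); hold-down arm over it, within 15 degrees of its stop; pin through the leaning eye, head within 7 mm of fully home, in line within 8 degrees; all released and at rest (all of step 2 and all of step 4 and contact force between the fingers and straightedge below 0.3 N and contact force between the fingers and pin below 0.3 N and contact force between the fingers and jig below 0.3 N and linear speed of each of pin, straightedge below 0.02 m/s); the robot touches nothing.
It fails at once if a bystander (block on the plate, pipe stub, short flat, hammer, brush, wrench or can) is moved more than 25 mm (distance of any of coupon, pipe_stub, flat_offcut, hammer, brush, wrench, can from where it was at the start of the episode above 0.025 m).
It also fails if it takes over 67 s, if anything falls off the work surface, if the arm or the gripper's body presses on something with over 40 N, if the wrist force passes 120 N, or if a joint passes its speed limit or range.

## Working session

There is one attempt and no reset: what is moved stays moved. The work goes in short steps, Python scripts to look and compute and a tool call to move; the robot and the scene stay as the last step left them, time stands still between calls to the robot, and variables do not carry over. Pictures are saved under pics/ and viewed, at most 13 in all, crops included, and the job is handed in when it is done.

Besides the shell and the picture viewer there is one more tool, called after "Request:" in YAML: its name, and indented under it one key for each argument. jog_arm: Moves the arm, as the interface text tells. Its arguments: {"type":"object","properties":{"increments":{"type":"array","items":{"type":"array","items":{"type":"array","items":{"type":"number"}}}},"force":{"type":"number"}},"required":["increments"]}

```bash
ls; mkdir -p pics; python3 - <<'E'
from workcell import read_state, viewer, bot
import cv2,numpy as np
s=read_state();print(s)
for n in("top","side"):
    p,d=viewer.read_camera(n);cv2.imwrite(f"pics/{n}0.png",p);np.save(f"{n}0.npy",d)
    c=viewer.camera_params(n);print(n,c)
print(viewer.camera_params("wrist"))
E
```

```text
pics
{'time': 0.0, 'q': array([-1.20291555e+00,  2.64773879e-01,  1.60541510e+00, -9.02021265e-06,
        1.27369208e+00, -3.68883474e-02]), 'joint_vel': array([ 0.00120233, -0.00133423,  0.00167201, -0.00042835, -0.00200762,
       -0.0009135 ]), 'joint_torque': array([-9.88131760e-04, -5.15113771e+01, -3.67317331e+01, -2.13405915e-04,
        1.29055709e-02, -1.08384708e-05]), 'tool_pos': array([ 0.26561265, -0.61990889,  0.30252568]), 'tcp_rot': array([-3.07526233e+00, -6.31028980e-01,  6.05109070e-04]), 'wrist_force': array([ 1.19192784, -0.1762943 , -0.41307273]), 'torque': array([-0.00338216, -0.01674966, -0.00015441]), 'grip_force': 0.0, 'width': 1.0043029277893383}
top {'fx': 379.39147574317445, 'fy': 379.39147574317445, 'cx': 321.2124245109412, 'cy': 194.6071817964995, 'R': array([[ 0.01766749, -0.99982722,  0.00577826],
       [-0.99861304, -0.01793212, -0.04950178],
       [ 0.04959685, -0.00489567, -0.99875732]]), 't': array([-0.06156573,  0.53120289,  1.05146998])}
side {'fx': 412.95688194006374, 'fy': 412.95688194006374, 'cx': 318.5464371350385, 'cy': 194.989168133846, 'R': array([[-0.99740977, -0.07174915, -0.00508117],
       [-0.05281517,  0.7784938 , -0.62542622],
       [ 0.04882946, -0.62353786, -0.78026677]]), 't': array([0.5308888 , 0.13097965, 1.37352156])}
{'fx': 322.74891439360846, 'fy': 322.74891439360846, 'cx': 319.8759080507003, 'cy': 200.4069349573551, 'hand_eye': array([[-2.55978489e-04, -9.57759783e-01, -2.87569351e-01,
         7.38237615e-02],
       [ 9.99999637e-01, -4.78902135e-04,  7.04855398e-04,
        -8.92939086e-04],
       [-8.12799730e-04, -2.87569066e-01,  9.57759558e-01,
        -6.91239583e-02],
       [ 0.00000000e+00,  0.00000000e+00,  0.00000000e+00,
         1.00000000e+00]])}
```

View pics/top0.png

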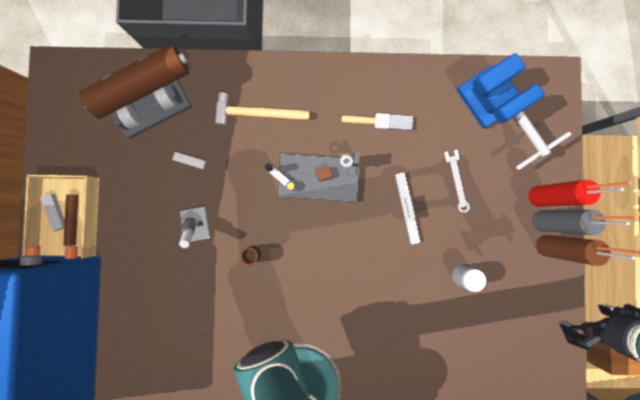

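View pics/side0.png

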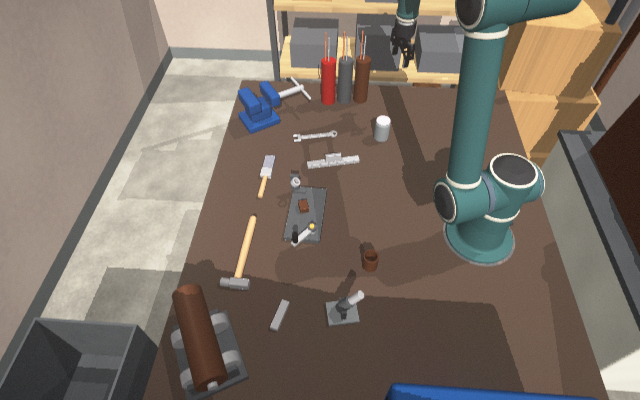

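```bash
cat > h.py <<'E'
from workcell import read_state, viewer, bot
import cv2,numpy as np
from scipy.spatial.transform import Rotation as Ro
def tool():
    s=read_state();return Ro.from_rotvec(s['tcp_rot']).as_matrix(),np.array(s['tool_pos'])
def campose(n,T=None):
    """camera->world R,p"""
    c=viewer.camera_params(n)
    if n=="wrist":
        R,p=T or tool();H=c['hand_eye'];return c,R@H[:3,:3],R@H[:3,3]+p
    R=np.array(c['R']);return c,R.T,-R.T@np.array(c['t'])
def ray(n,u,v,T=None):
    c,R,p=campose(n,T);return p,R@np.array([(u-c['cx'])/c['fx'],(v-c['cy'])/c['fy'],1.])
def atz(n,u,v,z,T=None):
    p,r=ray(n,u,v,T);return p+r*(z-p[2])/r[2]
def atd(n,u,v,d,T=None):
    p,r=ray(n,u,v,T);return p+r*d
def proj(n,X,T=None):
    c,R,p=campose(n,T);x=R.T@(np.array(X)-p);return np.array([c['fx']*x[0]/x[2]+c['cx'],c['fy']*x[1]/x[2]+c['cy']])
def cloud(n,d,T=None):
    c,R,p=campose(n,T);v,u=np.indices(d.shape)
    P=np.stack([(u-c['cx'])/c['fx']*d,(v-c['cy'])/c['fy']*d,d],-1);return P@R.T+p
def tri(a,b):
    (p,r),(q,s)=a,b
    A=np.stack([r,-s],1);x=np.linalg.lstsq(A,q-p,rcond=None)[0]
    return (p+r*x[0]+q+s*x[1])/2,np.linalg.norm(p+r*x[0]-q-s*x[1])
E
python3 - <<'E'
from h import *
t=cv2.imread("pics/top0.png");s=cv2.imread("pics/side0.png")
def crop(i,u,v,w,h,k):return cv2.resize(i[v:v+h,u:u+w],None,fx=k,fy=k,interpolation=cv2.INTER_CUBIC)
C=np.zeros((600,800,3),np.uint8)
def put(i,x,y):C[y:y+i.shape[0],x:x+i.shape[1]]=i
put(crop(t,260,145,120,60,4),0,0)      # 480x240
put(crop(t,385,165,50,80,4),480,0)     # 200x320
put(crop(t,170,195,60,60,4),0,250)      # 240
put(crop(s,275,165,65,85,4),250,250)   # 260x340
put(crop(s,320,280,60,50,4),520,330)   # 240x200
cv2.imwrite("pics/comp.png",C)
P=cloud("top",np.load("top0.npy"))
for (u,v) in [(268,168),(290,185),(300,192),(340,185),(346,160),(323,174),(408,208),(188,236),(187,228),(200,215)]:print(u,v,P[v,u].round(3))
m=(P[...,2]>.01)&(P[...,2]<.16);np.save("P.npy",P)
E
```

```text
268 168 [0.596 0.089 0.088]
290 185 [0.555 0.033 0.049]
300 192 [0.538 0.007 0.018]
340 185 [ 0.56  -0.104  0.02 ]
346 160 [ 0.63  -0.12   0.019]
323 174 [ 0.588 -0.056  0.04 ]
408 208 [ 0.498 -0.29   0.04 ]
188 236 [0.416 0.287 0.101]
187 228 [0.436 0.295 0.087]
200 215 [0.469 0.286 0.013]
```

View pics/comp.png

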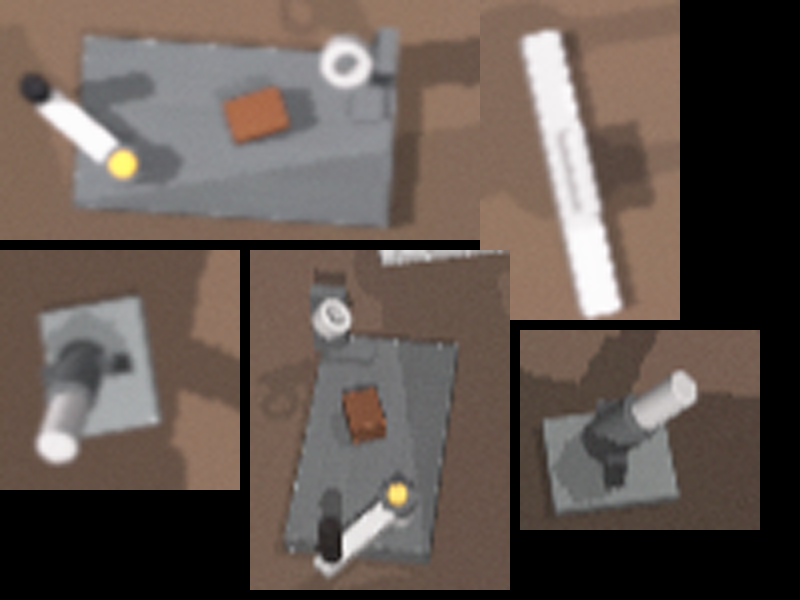

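```bash
python3 - <<'E'
from h import *
P=np.load("P.npy")
def f(*a):return np.round(a,4)
# jig from hand-read corners at z=.02
q=lambda x,y:atz("top",x/4+260,y/4+145,.02)
for c in [(84,36),(75,207),(388,227)]:print("jig corner",f(*q(*c)))
print("se ends",f(*atz("top",400.75,173.25,.016)),f(*atz("top",415,243.25,.016)))
for n,a,b in [("head",(184.25,244.5),(361,294.5)),("eye",(346.25,160.5),(295.5,182)),("pivot",(290.5,185.7),(311.8,226))]:
    X,e=tri(ray("top",*a),ray("side",*b));print(n,f(*X),f(e))
def rect(u0,u1,v0,v1,z0,z1):
    p=P[v0:v1,u0:u1].reshape(-1,3);p=p[(p[:,2]>z0)&(p[:,2]<z1)]
    (c,w,a)=cv2.minAreaRect((p[:,:2]*1000).astype(np.float32));print(len(p),np.round(c,1),np.round(w,1),round(a,1),"medz",np.median(p[:,2]).round(4))
rect(275,365,148,208,.012,.026)
rect(392,425,168,248,.008,.03)
rect(392,425,168,248,.035,.06)
rect(262,275,160,175,.075,.1)
E
```

```text
jig corner [0.6438 0.0626 0.02  ]
jig corner [0.5238 0.0661 0.02  ]
jig corner [ 0.5137 -0.1522  0.02  ]
se ends [ 0.5962 -0.2746  0.016 ] [ 0.4011 -0.3157  0.016 ]
head [0.3946 0.2934 0.1076] [0.0001]
eye [ 0.6195 -0.1161  0.0836] [0.0007]
pivot [0.5527 0.0324 0.0414] [0.0019]
2884 [580.1 -44.2] [219.8 120.5] 87.1 medz 0.0198
536 [ 499.7 -295.2] [199.6  25.4] 13.2 medz 0.0158
116 [ 499.9 -294.1] [59. 12.] 11.5 medz 0.0483
38 [601.3  89.2] [15.9 14.9] 46.2 medz 0.0849
```

```bash
cat >> h.py <<'E'
def down(th):
    t=np.radians(th);y=np.array([np.cos(t),np.sin(t),0]);z=np.array([0,0,-1.]);return np.stack([np.cross(y,z),y,z],1)
def plan(way,R=None,p=None,fmt=True):
    """way: list of (pos,R,n,opening). prints rows in calls of 5"""
    if R is None:R,p=tool()
    out=[]
    for P,Rt,n,o in way:
        for k in range(n):
            f=1/(n-k);d=R.T@(np.array(P)-p)*f/.03;w=Ro.from_matrix(R.T@Rt).as_rotvec()*f/np.radians(6)
            r=np.round(np.r_[d,w],2)+0.
            if max(abs(r))>1 or np.linalg.norm(r[:3])>1.35 or np.linalg.norm(r[3:])>1.19: print("OVER",r)
            p=p+R@r[:3]*.03;R=R@Ro.from_rotvec(r[3:]*np.radians(6)).as_matrix()
            out.append([float(x) for x in r]+[o])
    while len(out)%5:out.append([0]*6+[out[-1][6]])
    for i in range(0,len(out),5):print("["+",".join("["+",".join(f"{x:g}" for x in r)+"]" for r in out[i:i+5])+"]")
E
python3 - <<'E'
from h import *
D=down(-78.1)
plan([([.4998,-.2947,.16],D,17,1),([.4998,-.2947,.094],D,3,1)])
E
```

```text
[[0.67,-0.4,0.28,0,0,0.11,1],[0.67,-0.41,0.28,0,0,0.11,1],[0.66,-0.42,0.28,0,0,0.11,1],[0.66,-0.43,0.28,0,0,0.11,1],[0.65,-0.44,0.28,0,0,0.11,1]]
[[0.65,-0.44,0.28,0,0,0.11,1],[0.64,-0.45,0.28,0,0,0.11,1],[0.64,-0.46,0.28,0,0,0.11,1],[0.63,-0.47,0.28,0,0,0.11,1],[0.63,-0.47,0.28,0,0,0.11,1]]
[[0.62,-0.48,0.28,0,0,0.11,1],[0.62,-0.49,0.28,0,0,0.11,1],[0.61,-0.49,0.28,0,0,0.11,1],[0.61,-0.5,0.28,-0.01,0,0.11,1],[0.6,-0.51,0.28,0,0,0.11,1]]
[[0.6,-0.51,0.28,-0.01,0,0.12,1],[0.58,-0.53,0.29,0,0,0.11,1],[0,0,0.73,0,0,0,1],[0,0,0.73,0,0,0,1],[0,0,0.74,0,0,0,1]]
```

Request:
jog_arm:
  increments:
    - [[0.67, -0.4, 0.28, 0, 0, 0.11, 1], [0.67, -0.41, 0.28, 0, 0, 0.11, 1], [0.66, -0.42, 0.28, 0, 0, 0.11, 1], [0.66, -0.43, 0.28, 0, 0, 0.11, 1], [0.65, -0.44, 0.28, 0, 0, 0.11, 1]]

```text
time: 0.52
tool_pos: [0.3348, -0.5238, 0.2608]
tcp_rot: [-3.094, -0.541, 0.001]
wrist_force: [0.5, 0.4, 0.1]
width: 1.003
grip_force: 0.0
```

Request:
jog_arm:
  increments:
    - [[0.65, -0.44, 0.28, 0, 0, 0.11, 1], [0.64, -0.45, 0.28, 0, 0, 0.11, 1], [0.64, -0.46, 0.28, 0, 0, 0.11, 1], [0.63, -0.47, 0.28, 0, 0, 0.11, 1], [0.63, -0.47, 0.28, 0, 0, 0.11, 1]]

```text
time: 0.93
tool_pos: [0.4036, -0.4281, 0.219]
tcp_rot: [-3.108, -0.452, 0.001]
wrist_force: [-0.5, 0.2, 0.3]
width: 0.999
grip_force: 0.0
```

Request:
jog_arm:
  increments:
    - [[0.62, -0.48, 0.28, 0, 0, 0.11, 1], [0.62, -0.49, 0.28, 0, 0, 0.11, 1], [0.61, -0.49, 0.28, 0, 0, 0.11, 1], [0.61, -0.5, 0.28, 0, 0, 0.11, 1], [0.6, -0.51, 0.28, 0, 0, 0.11, 1]]

```text
time: 1.35
tool_pos: [0.4727, -0.3324, 0.177]
tcp_rot: [-3.12, -0.363, 0.001]
wrist_force: [-0.4, -0.3, 0.0]
width: 0.997
grip_force: 0.0
```

Request:
jog_arm:
  increments:
    - [[0.6, -0.51, 0.28, 0, 0, 0.12, 1], [0.58, -0.53, 0.29, 0, 0, 0.11, 1], [0, 0, 0, 0, 0, 0, 1], [0, 0, 0, 0, 0, 0, 1], [0, 0, 0, 0, 0, 0, 1]]

```text
time: 1.77
tool_pos: [0.4997, -0.2954, 0.1606]
tcp_rot: [-3.124, -0.327, 0.001]
wrist_force: [-0.2, 0.4, -0.4]
width: 1.004
grip_force: 0.0
```

```bash
python3 - <<'E'
from h import *
T=tool();print(T[1],T[0][:,1])
p,d=viewer.read_camera("wrist");cv2.imwrite("pics/w1.png",p)
P=cloud("wrist",d,T).reshape(-1,3);p=P[(P[:,2]>.04)&(P[:,2]<.06)&(d.reshape(-1)>0)&(abs(P[:,0]-.5)<.06)&(abs(P[:,1]+.295)<.04)]
print(len(p),np.median(p[:,2]),cv2.minAreaRect((p[:,:2]*1000).astype(np.float32)))
E
```

```text
[ 0.49974126 -0.29540384  0.16058418] [ 2.07251497e-01 -9.78287693e-01 -7.78574480e-05]
1849 0.04795026563403049 ((499.7180480957031, -292.6918029785156), (60.16632080078125, 12.035293579101562), 12.948734283447266)
```

Request:
jog_arm:
  increments:
    - [[0, -0.05, 0.74, 0, 0, -0.1, 1], [0, 0, 0.74, 0, 0, 0, 1], [0, 0, 0.74, 0, 0, 0, 1], [0, 0, 0, 0, 0, 0, -1], [0, 0, 0, 0, 0, 0, -1]]
  force: 60

```text
time: 2.23
tool_pos: [0.4983, -0.2942, 0.0934]
tcp_rot: [-3.121, -0.34, 0.004]
wrist_force: [-0.3, 0.1, -0.9]
width: 0.748
grip_force: 0.0
```

Request:
jog_arm:
  increments:
    - [[0, 0, 0, 0, 0, 0, -1], [0, 0, 0, 0, 0, 0, -1], [0, 0, 0, 0, 0, 0, -1], [0, 0, 0, 0, 0, 0, -1], [0, 0, 0, 0, 0, 0, -1]]

```text
time: 2.65
tool_pos: [0.5005, -0.2944, 0.0957]
tcp_rot: [3.121, 0.342, 0.003]
wrist_force: [-0.7, 0.8, 4.4]
width: 0.13
grip_force: 59.6
```

Request:
jog_arm:
  increments:
    - [[0, 0, 0, 0, 0, 0, -1], [0, 0, -0.3, 0, 0, 0, -1], [0, 0, -0.8, 0, 0, 0, -1], [0, 0, -0.8, 0, 0, 0, -1], [0, 0, 0, 0, 0, 0, -1]]

```text
time: 3.07
tool_pos: [0.5018, -0.2951, 0.1555]
tcp_rot: [3.118, 0.342, 0.009]
wrist_force: [1.6, -1.6, -3.3]
width: 0.13
grip_force: 59.1
```

```bash
python3 - <<'E'
from h import *
T=tool();print(T[1])
plan([([.47,-.18,.16],down(-40),8,-1),([.488,-.041,.16],down(-2.75),7,-1)])
E
```

```text
[ 0.50182105 -0.2951379   0.15551863]
[[-0.03,-0.5,-0.02,0.01,0,-0.78,-1],[0.02,-0.5,-0.02,0.01,0,-0.78,-1],[0.06,-0.49,-0.02,0.01,-0.01,-0.78,-1],[0.1,-0.49,-0.02,0.01,0,-0.78,-1],[0.13,-0.48,-0.02,0.01,-0.01,-0.78,-1]]
[[0.17,-0.47,-0.02,0,0,-0.78,-1],[0.21,-0.45,-0.02,0.01,-0.01,-0.78,-1],[0.25,-0.43,-0.02,0,0,-0.79,-1],[0.56,-0.36,0,0,0,-0.89,-1],[0.59,-0.3,0,0,0,-0.89,-1]]
[[0.62,-0.25,0,0,0,-0.88,-1],[0.64,-0.19,0,0,0,-0.89,-1],[0.66,-0.13,0,0,0,-0.88,-1],[0.66,-0.07,0,0,0,-0.89,-1],[0.67,-0.01,0,0.01,0,-0.88,-1]]
```

Request:
jog_arm:
  increments:
    - [[-0.03, -0.5, -0.02, 0.01, 0, -0.78, -1], [0.02, -0.5, -0.02, 0.01, 0, -0.78, -1], [0.06, -0.49, -0.02, 0.01, -0.01, -0.78, -1], [0.1, -0.49, -0.02, 0.01, 0, -0.78, -1], [0.13, -0.48, -0.02, 0.01, -0.01, -0.78, -1]]

```text
time: 3.48
tool_pos: [0.4785, -0.2206, 0.1526]
tcp_rot: [-2.98, -0.972, 0.007]
wrist_force: [0.6, -1.1, -5.0]
width: 0.128
grip_force: 59.1
```

Request:
jog_arm:
  increments:
    - [[0.17, -0.47, -0.02, 0, 0, -0.78, -1], [0.21, -0.45, -0.02, 0.01, -0.01, -0.78, -1], [0.25, -0.43, -0.02, 0, 0, -0.79, -1], [0.56, -0.36, 0, 0, 0, -0.89, -1], [0.59, -0.3, 0, 0, 0, -0.89, -1]]

```text
time: 3.9
tool_pos: [0.4715, -0.1381, 0.1548]
tcp_rot: [-2.701, -1.588, 0.007]
wrist_force: [-0.0, -0.3, -3.7]
width: 0.13
grip_force: 59.1
```

Request:
jog_arm:
  increments:
    - [[0.62, -0.25, 0, 0, 0, -0.88, -1], [0.64, -0.19, 0, 0, 0, -0.89, -1], [0.66, -0.13, 0, 0, 0, -0.88, -1], [0.66, -0.07, 0, 0, 0, -0.89, -1], [0.67, -0.01, 0, 0.01, 0, -0.88, -1]]

```text
time: 4.32
tool_pos: [0.4847, -0.0385, 0.1552]
tcp_rot: [-2.263, -2.166, 0.005]
wrist_force: [0.7, -0.2, -4.7]
width: 0.126
grip_force: 59.1
```

Request:
jog_arm:
  increments:
    - [[0, 0, 0, 0, 0, 0, -1], [0, 0, 0, 0, 0, 0, -1], [0, 0, 0, 0, 0, 0, -1], [0, 0, 0, 0, 0, 0, -1], [0, 0, 0, 0, 0, 0, -1]]

```text
time: 4.73
tool_pos: [0.4856, -0.0404, 0.1564]
tcp_rot: [-2.271, -2.16, 0.004]
wrist_force: [0.0, -0.4, -3.7]
width: 0.124
grip_force: 59.2
```

```bash
python3 - <<'E'
from h import *
T=tool();print(T[1],T[0].round(4).tolist())
p,d=viewer.read_camera("wrist");cv2.imwrite("pics/w2.png",p);t,td=viewer.read_camera("top");cv2.imwrite("pics/t2.png",t)
np.save("w2d.npy",d)
P=cloud("wrist",d,T);ok=d>0
print("edge near profile")
for y in(0.03,0.0,-.02,-.06,-.1):
    m=ok&(abs(P[...,1]-y)<.003)&(abs(P[...,2]-.02)<.006)&(P[...,0]>.5);x=P[...,0][m]
    print(y,m.sum(),x.min() if m.sum() else None,np.median(P[...,2][m]) if m.sum() else None)
Q=cloud("top",td)[170:225,280:380].reshape(-1,3);q=Q[(Q[:,2]>.045)&(Q[:,2]<.09)&(Q[:,0]<.53)]
print(len(q),cv2.minAreaRect((q[:,:2]*1000).astype(np.float32)))
E
```

```text
[ 0.48560444 -0.04037563  0.15642184] [[0.0502, 0.9987, -0.007], [0.9987, -0.0501, 0.0038], [0.0034, -0.0072, -1.0]]
edge near profile
0.03 1460 0.5224330769929184 0.019152091758580653
0.0 1779 0.5210325448797727 0.019172020747125373
-0.02 1641 0.5201593274916249 0.019187481397851425
-0.06 943 0.5181618121737072 0.01928000477410624
-0.1 956 0.5234932123761572 0.019287078092915758
0 ((0.0, 0.0), (0.0, 0.0), 0.0)
```

View pics/w2.png

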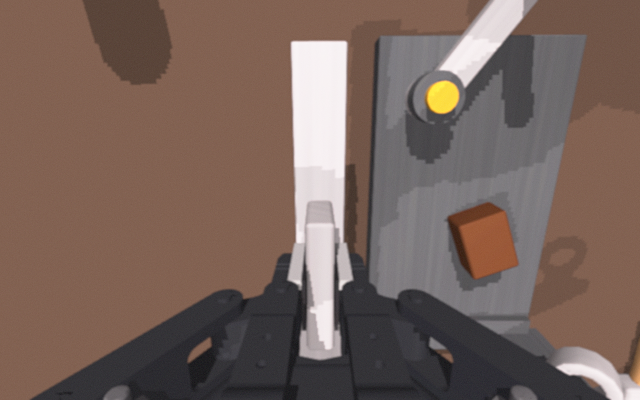

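Request:
jog_arm:
  increments:
    - [[0, 0.16, 0.6, 0, 0, 0, -1], [0, 0.16, 0.6, 0, 0, 0, -1], [0, 0.15, 0.6, 0, 0, 0, -1], [0, 0, 0.15, 0, 0, 0, -1], [0, 0, 0.05, 0, 0, 0, -1]]

```text
time: 5.25
tool_pos: [0.4992, -0.0405, 0.0961]
tcp_rot: [-2.269, -2.16, 0.005]
wrist_force: [-0.2, 0.2, -4.0]
width: 0.128
grip_force: 59.3
```

Request:
jog_arm:
  increments:
    - [[0, 0, 0.02, 0, 0, 0, -1], [0, 0.06, 0, 0, 0, 0, -1], [0, 0.06, 0, 0, 0, 0, -1], [0, 0, 0, 0, 0, 0, -1], [0, 0, 0, 0, 0, 0, -1]]

```text
time: 5.67
tool_pos: [0.5037, -0.0404, 0.0968]
tcp_rot: [-2.27, -2.162, 0.002]
wrist_force: [-0.3, -0.9, -4.8]
width: 0.131
grip_force: 59.2
```

Request:
jog_arm:
  increments:
    - [[0, 0.03, 0.05, 0, 0, 0, -1], [0, 0.03, 0, 0, 0, 0, -1], [0, 0.03, 0, 0, 0, 0, -1], [0, 0.03, 0, 0, 0, 0, -1], [0, 0, 0, 0, 0, 0, -1]]

```text
time: 6.08
tool_pos: [0.5049, -0.0404, 0.0959]
tcp_rot: [-2.266, -2.159, 0.009]
wrist_force: [-11.1, 0.8, 13.8]
width: 0.127
grip_force: 62.0
```

Request:
jog_arm:
  increments:
    - [[0, 0.03, 0.02, 0, 0, 0, -1], [0, 0, 0, 0, 0, 0, -1], [0, 0, 0, 0, 0, 0, -1], [0, 0, 0, 0, 0, 0, -1], [0, 0, 0, 0, 0, 0, -1]]

```text
time: 6.5
tool_pos: [0.5051, -0.0404, 0.0958]
tcp_rot: [-2.265, -2.158, 0.011]
wrist_force: [-15.2, 0.4, 22.0]
width: 0.128
grip_force: 63.1
```

Request:
jog_arm:
  increments:
    - [[0, 0, -0.05, 0, 0, 0, -1], [0, 0.03, 0, 0, 0, 0, -1], [0, 0.03, 0, 0, 0, 0, -1], [0, 0, 0, 0, 0, 0, -1], [0, 0, 0, 0, 0, 0, -1]]

```text
time: 6.92
tool_pos: [0.5084, -0.0405, 0.0958]
tcp_rot: [-2.267, -2.16, 0.007]
wrist_force: [-7.5, 0.0, 7.3]
width: 0.129
grip_force: 61.1
```

```bash
python3 - <<'E'
from h import *
T=tool();print(T[1],read_state()['wrist_force'])
p,d=viewer.read_camera("wrist");cv2.imwrite("pics/w3.png",cv2.resize(p[0:300,200:460],None,fx=2,fy=2,interpolation=cv2.INTER_CUBIC))
E
```

```text
[ 0.50844393 -0.04048685  0.09580171] [-7.54395265  0.02346074  7.25631124]
```

View pics/w3.png

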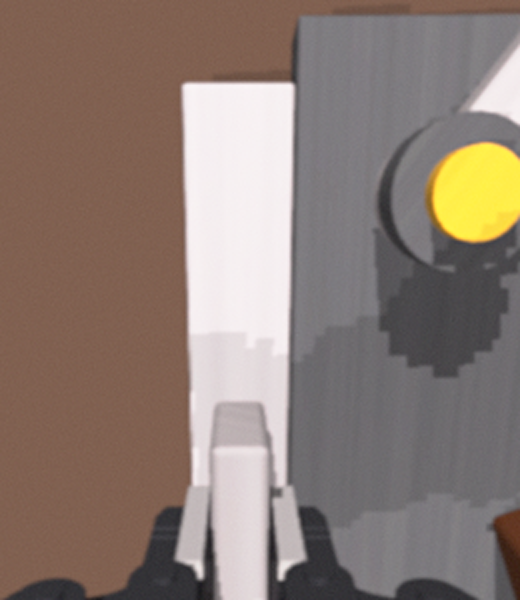

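Request:
jog_arm:
  increments:
    - [[0, 0.03, -0.02, 0, 0, 0, -1], [0, 0.03, 0, 0, 0, 0, -1], [0, 0, 0, 0, 0, 0, -1], [0, 0, 0, 0, 0, 0, -1], [0, 0, 0, 0, 0, 0, -1]]

```text
time: 7.38
tool_pos: [0.5088, -0.0405, 0.0958]
tcp_rot: [-2.266, -2.158, 0.01]
wrist_force: [-10.4, 0.0, 9.1]
width: 0.128
grip_force: 61.3
```

Request:
jog_arm:
  increments:
    - [[0, 0.03, 0, 0, 0, 0, -1], [0, 0.03, 0, 0, 0, 0, -1], [0, 0, 0, 0, 0, 0, -1], [0, 0, 0, 0, 0, 0, -1], [0, 0, 0, 0, 0, 0, -1]]

```text
time: 7.8
tool_pos: [0.5091, -0.0405, 0.0959]
tcp_rot: [-2.264, -2.157, 0.014]
wrist_force: [-16.3, 1.5, 14.4]
width: 0.129
grip_force: 62.1
```

Request:
jog_arm:
  increments:
    - [[0, 0, 0, 0, 0, 0, 0.0], [0, 0, 0, 0, 0, 0, 0.0], [0, 0, 0, 0, 0, 0, 0.0], [0, 0, 0, 0, 0, 0, 0.0], [0, 0, 0, 0, 0, 0, 0.0]]

```text
time: 8.22
tool_pos: [0.5139, -0.0409, 0.0964]
tcp_rot: [-2.27, -2.163, 0.002]
wrist_force: [0.4, -0.1, -0.2]
width: 0.499
grip_force: 0.0
```

Request:
jog_arm:
  increments:
    - [[0, 0, -0.7, 0, 0, 0, 0], [0, 0, -0.9, 0, 0, 0, 0], [0, -0.3, -0.9, 0, 0, 0, 0], [0, -0.3, -0.9, 0, 0, 0, 0], [0, 0, 0, 0, 0, 0, 0]]

```text
time: 8.63
tool_pos: [0.4983, -0.0407, 0.2039]
tcp_rot: [-2.275, -2.167, -0.006]
wrist_force: [1.4, 0.1, -0.1]
width: 0.499
grip_force: 0.0
```

```bash
python3 - <<'E'
from h import *
T=tool();print(T[1],read_state()['wrist_force'])
p,d=viewer.read_camera("wrist");cv2.imwrite("pics/w4.png",p);np.save("w4d.npy",d)
P=cloud("wrist",d,T).reshape(-1,3)[d.reshape(-1)>0]
def line(y,z,lo,hi):
    m=(abs(P[:,1]-y)<.003)&(abs(P[:,2]-z)<.004)&(P[:,0]>lo)&(P[:,0]<hi);x=P[m,0];return (x.min().round(4),x.max().round(4),np.median(P[m,2]).round(4)) if m.sum() else None
for y in(.04,.02,0,-.02,-.06,-.09):print(y,line(y,.0145,.48,.53),line(y,.02,.515,.6))
m=(P[:,2]>.04)&(P[:,2]<.055)&(abs(P[:,0]-.51)<.02)&(abs(P[:,1]+.04)<.05)
print(cv2.minAreaRect((P[m,:2]*1000).astype(np.float32)),np.median(P[m,2]))
m=(P[:,2]>.008)&(P[:,2]<.0168)&(abs(P[:,0]-.506)<.03)&(abs(P[:,1]+.04)<.12)
print(cv2.minAreaRect((P[m,:2]*1000).astype(np.float32)),np.median(P[m,2]))
E
```

```text
[ 0.49830386 -0.04069245  0.20386632] [ 1.44067592  0.14143356 -0.08698141]
0.04 (np.float64(0.4991), np.float64(0.5294), np.float64(0.0152)) (np.float64(0.5151), np.float64(0.5999), np.float64(0.0191))
0.02 (np.float64(0.498), np.float64(0.5298), np.float64(0.0151)) (np.float64(0.5153), np.float64(0.6), np.float64(0.0191))
0 (np.float64(0.497), np.float64(0.5287), np.float64(0.0152)) (np.float64(0.5161), np.float64(0.6), np.float64(0.0192))
-0.02 (np.float64(0.4959), np.float64(0.5299), np.float64(0.0152)) (np.float64(0.5172), np.float64(0.5999), np.float64(0.0192))
-0.06 (np.float64(0.4939), np.float64(0.5292), np.float64(0.0154)) (np.float64(0.5152), np.float64(0.5756), np.float64(0.0192))
-0.09 (np.float64(0.4931), np.float64(0.5287), np.float64(0.0153)) (np.float64(0.5173), np.float64(0.5998), np.float64(0.0193))
((507.0976867675781, -40.3985710144043), (59.95362854003906, 11.752674102783203), 87.31275939941406) 0.04803953573531697
((512.1714477539062, -39.389190673828125), (218.54420471191406, 34.308433532714844), 86.95016479492188) 0.01516167465692228
```

View pics/w4.png

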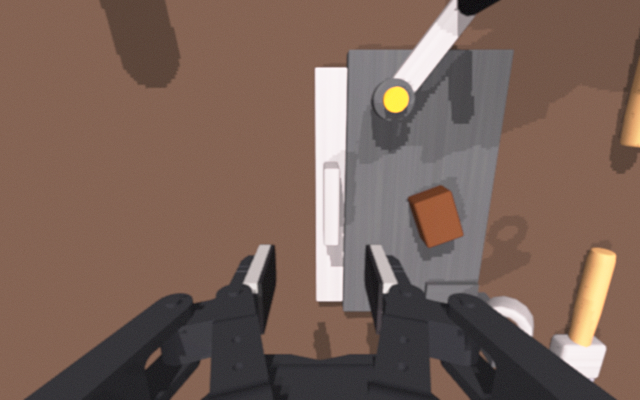

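```bash
cat > arc.py <<'E'
from h import *
C=np.array([.5531,.0324]);a0=50.3
def K(a,z):return np.r_[C+.075*np.array([np.cos(np.radians(a)),np.sin(np.radians(a))]),z]
E
python3 - <<'E'
from arc import *
R,p=tool()
plan([(K(a0,.19),down(-25),7,0),(K(a0,.124),down(-25),3,0)],R,p)
print()
w=[]
for k in range(1,21):
    w.append((K(a0+127*k/20,.124),down(-25+90*k/20),1,-1))
plan(w,down(-25),K(a0,.124))
E
```

```text
[[0.65,0.46,0.06,0,0,0.53,0],[0.67,0.42,0.06,0,0,0.53,0],[0.69,0.39,0.06,0,-0.01,0.53,0],[0.71,0.35,0.06,0,0,0.53,0],[0.73,0.31,0.05,0,-0.01,0.53,0]]
[[0.75,0.26,0.06,0,0,0.53,0],[0.76,0.22,0.05,0,-0.01,0.52,0],[0,0,0.73,0,0,0,0],[0,0,0.74,0,0,0,0],[0,0,0.73,0,0,0,0]]

[[0.06,-0.27,0,0,0,-0.75,-1],[0.04,-0.27,0,0,0,-0.75,-1],[0.04,-0.28,0,0,0,-0.75,-1],[0.03,-0.27,0,0,0,-0.75,-1],[0.02,-0.28,0,0,0,-0.75,-1]]
[[0.01,-0.28,0,0,0,-0.75,-1],[0,-0.27,0,0,0,-0.75,-1],[0,-0.28,0,0,0,-0.75,-1],[-0.02,-0.28,0,0,0,-0.75,-1],[-0.03,-0.27,0,0,0,-0.75,-1]]
[[-0.03,-0.28,0,0,0,-0.75,-1],[-0.04,-0.27,0,0,0,-0.75,-1],[-0.05,-0.27,0,0,0,-0.75,-1],[-0.06,-0.27,0,0,0,-0.75,-1],[-0.07,-0.27,0,0,0,-0.75,-1]]
[[-0.08,-0.27,0,0,0,-0.75,-1],[-0.08,-0.26,0,0,0,-0.75,-1],[-0.1,-0.26,0,0,0,-0.75,-1],[-0.1,-0.26,0,0,0,-0.75,-1],[-0.11,-0.25,0,0,0,-0.75,-1]]
```

Request:
jog_arm:
  increments:
    - [[0.65, 0.46, 0.06, 0, 0, 0.53, 0], [0.67, 0.42, 0.06, 0, 0, 0.53, 0], [0.69, 0.39, 0.06, 0, -0.01, 0.53, 0], [0.71, 0.35, 0.06, 0, 0, 0.53, 0], [0.73, 0.31, 0.05, 0, -0.01, 0.53, 0]]

```text
time: 9.1
tool_pos: [0.5697, 0.0538, 0.1876]
tcp_rot: [-2.55, -1.824, 0.009]
wrist_force: [0.6, -1.1, -0.6]
width: 0.5
grip_force: 0.0
```

Request:
jog_arm:
  increments:
    - [[0.75, 0.26, 0.06, 0, 0, 0.53, 0], [0.76, 0.22, 0.05, 0, -0.01, 0.52, 0], [0, 0, 0, 0, 0, 0, 0], [0, 0, 0, 0, 0, 0, 0], [0, 0, 0, 0, 0, 0, 0]]

```text
time: 9.52
tool_pos: [0.598, 0.0903, 0.1844]
tcp_rot: [-2.644, -1.687, 0.013]
wrist_force: [0.4, -0.3, 0.1]
width: 0.5
grip_force: 0.0
```

```bash
python3 - <<'E'
from arc import *
T=tool();print(T[1],T[0][:,1],K(a0,.19))
p,d=viewer.read_camera("wrist");cv2.imwrite("pics/w5.png",p)
P=cloud("wrist",d,T).reshape(-1,3)[d.reshape(-1)>0]
m=(P[:,2]>.078)&(P[:,2]<.095)&(np.hypot(P[:,0]-.6,P[:,1]-.089)<.025)
q=P[m];print(m.sum(),q.mean(0),q.min(0),q.max(0),cv2.minEnclosingCircle((q[:,:2]*1000).astype(np.float32)) if m.sum() else 0)
E
```

```text
[0.59795722 0.09027213 0.18440606] [ 0.90685039 -0.42135577 -0.00903746] [0.60100759 0.09010497 0.19      ]
801 [0.60133689 0.09330331 0.08450387] [0.59218148 0.08341586 0.0780098 ] [0.60960479 0.10118801 0.08700302] ((600.9269409179688, 92.23944854736328), 9.087353706359863)
```

Request:
jog_arm:
  increments:
    - [[0.07, 0.08, 0.66, 0, 0, 0, 0], [0, 0, 0.67, 0, 0, 0, 0], [0, 0, 0.67, 0, 0, 0, 0], [0, 0, 0, 0, 0, 0, -1], [0, 0, 0, 0, 0, 0, -1]]
  force: 30

```text
time: 9.98
tool_pos: [0.5996, 0.0904, 0.1245]
tcp_rot: [-2.645, -1.684, 0.014]
wrist_force: [1.3, 0.3, -1.3]
width: 0.227
grip_force: 0.3
```

Request:
jog_arm:
  increments:
    - [[0, 0, 0, 0, 0, 0, -1], [0, 0, 0, 0, 0, 0, -1], [0, 0, 0, 0, 0, 0, -1], [0, 0, 0, 0, 0, 0, -1], [0, 0, 0, 0, 0, 0, -1]]

```text
time: 10.4
tool_pos: [0.5999, 0.0906, 0.125]
tcp_rot: [-2.645, -1.686, 0.014]
wrist_force: [-3.0, -5.3, -10.5]
width: 0.198
grip_force: 30.4
```

Request:
jog_arm:
  increments:
    - [[0.06, -0.27, 0, 0, 0, -0.75, -1], [0.04, -0.27, 0, 0, 0, -0.75, -1], [0.04, -0.28, 0, 0, 0, -0.75, -1], [0.03, -0.27, 0, 0, 0, -0.75, -1], [0.02, -0.28, 0, 0, 0, -0.75, -1]]

```text
time: 10.82
tool_pos: [0.5636, 0.1074, 0.1251]
tcp_rot: [-2.261, -2.176, 0.008]
wrist_force: [4.0, -6.5, -17.8]
width: 0.203
grip_force: 29.8
```

Request:
jog_arm:
  increments:
    - [[0.01, -0.28, 0, 0, 0, -0.75, -1], [0, -0.27, 0, 0, 0, -0.75, -1], [0, -0.28, 0, 0, 0, -0.75, -1], [-0.02, -0.28, 0, 0, 0, -0.75, -1], [-0.03, -0.27, 0, 0, 0, -0.75, -1]]

```text
time: 11.23
tool_pos: [0.5232, 0.1027, 0.1253]
tcp_rot: [-1.792, -2.573, 0.003]
wrist_force: [5.6, 0.4, -21.0]
width: 0.202
grip_force: 29.8
```

Request:
jog_arm:
  increments:
    - [[-0.03, -0.28, 0, 0, 0, -0.75, -1], [-0.04, -0.27, 0, 0, 0, -0.75, -1], [-0.05, -0.27, 0, 0, 0, -0.75, -1], [-0.06, -0.27, 0, 0, 0, -0.75, -1], [-0.07, -0.27, 0, 0, 0, -0.75, -1]]

```text
time: 11.65
tool_pos: [0.4912, 0.0771, 0.1258]
tcp_rot: [-1.256, -2.872, -0.0]
wrist_force: [0.0, 4.2, -18.2]
width: 0.198
grip_force: 30.1
```

```bash
python3 - <<'E'
from arc import *
s=read_state();p=s['tool_pos'];print(p,s['wrist_force'])
v=p[:2]-C;a=np.degrees(np.arctan2(v[1],v[0]))%360;R,_=tool();y=np.degrees(np.arctan2(R[1,1],R[0,1]))
print(a,np.linalg.norm(v),y)
w=[(K(a+(177-a)*k/6,p[2]),down(y+(65-y)*k/6),1,-1) for k in range(1,7)]
plan(w)
E
```

```text
[0.49121438 0.07713144 0.12576858] [  0.04351622   4.21123048 -18.24095685]
144.14028358931645 0.07635923286062922 42.75910676577475
[[-0.1,-0.22,0,-0.02,-0.06,-0.62,-1],[-0.07,-0.23,0,0,0,-0.62,-1],[-0.07,-0.23,0,0,0,-0.61,-1],[-0.08,-0.23,0,0,-0.01,-0.62,-1],[-0.09,-0.22,0,0,0,-0.62,-1]]
[[-0.09,-0.22,0,0,0,-0.62,-1],[0,0,0,0,0,0,-1],[0,0,0,0,0,0,-1],[0,0,0,0,0,0,-1],[0,0,0,0,0,0,-1]]
```

Request:
jog_arm:
  increments:
    - [[-0.07, -0.24, 0.02, 0, 0, -0.62, -1], [-0.07, -0.24, 0.02, 0, 0, -0.62, -1], [-0.07, -0.23, 0, 0, 0, -0.61, -1], [-0.08, -0.23, 0, 0, 0, -0.62, -1], [-0.09, -0.22, 0, 0, 0, -0.62, -1]]

```text
time: 12.07
tool_pos: [0.4781, 0.0438, 0.1259]
tcp_rot: [-0.778, -3.037, -0.003]
wrist_force: [0.7, 6.4, -12.3]
width: 0.198
grip_force: 30.4
```

Request:
jog_arm:
  increments:
    - [[-0.09, -0.16, 0, 0, 0, -0.62, -1], [0, 0, 0, 0, 0, 0, -1], [0, 0, 0, 0, 0, 0, -1], [0, 0, 0, 0, 0, 0, -1], [0, 0, 0, 0, 0, 0, -1]]

```text
time: 12.48
tool_pos: [0.4778, 0.0377, 0.1259]
tcp_rot: [-0.686, -3.057, 0.0]
wrist_force: [-4.5, 4.0, -5.3]
width: 0.196
grip_force: 31.1
```

Request:
jog_arm:
  increments:
    - [[0, 0, 0, 0, 0, 0, 0], [0, 0, 0, 0, 0, 0, 0], [0, 0, 0, 0, 0, 0, 0], [0, 0, 0, 0, 0, 0, 0], [0, 0, 0, 0, 0, 0, 0]]

```text
time: 12.9
tool_pos: [0.4791, 0.0369, 0.1264]
tcp_rot: [-0.685, -3.061, 0.0]
wrist_force: [0.5, -1.2, 0.6]
width: 0.501
grip_force: 0.0
```

Request:
jog_arm:
  increments:
    - [[0, 0, -0.8, 0, 0, 0, 0], [0, 0, -0.9, 0, 0, 0, 0], [0, 0, -0.9, 0, 0, 0, 0], [0, 0, -0.9, 0, 0, 0, 0], [0, 0, 0, 0, 0, 0, 0]]

```text
time: 13.32
tool_pos: [0.4826, 0.0369, 0.237]
tcp_rot: [0.686, 3.062, 0.003]
wrist_force: [0.6, -0.1, 0.5]
width: 0.502
grip_force: 0.0
```

```bash
python3 - <<'E'
from h import *
t,d=viewer.read_camera("top");T=tool();w,wd=viewer.read_camera("wrist");print(T[1])
cv2.imwrite("pics/t6.png",t);cv2.imwrite("pics/w6.png",w);np.save("t6d.npy",d)
C=np.zeros((600,800,3),np.uint8)
C[:400,:640]=w;C[:400,640:]=0
a=t[140:210,255:375];C[390:600,:360]=cv2.resize(a,None,fx=3,fy=3,interpolation=cv2.INTER_CUBIC)
cv2.imwrite("pics/c6.png",C)
E
```

```text
[0.48149289 0.03689181 0.23449143]
```

View pics/c6.png

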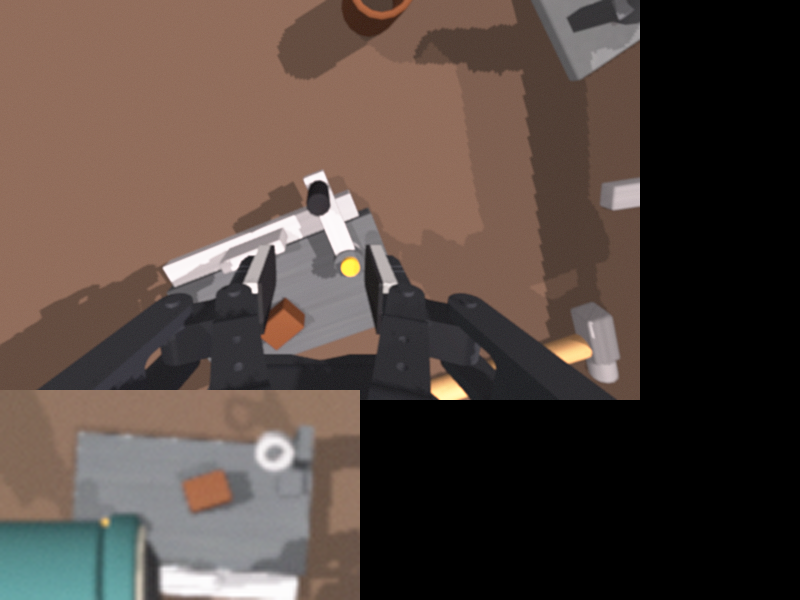

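```bash
cat > cyl.py <<'E'
from h import *
from scipy.optimize import least_squares
def fit(Q,r,u0,c0,lock=None):
    """fit axis: point c (at given z-plane c0[2]) and direction u"""
    def un(x):
        u=np.array([x[2],x[3],1.]);u/=np.linalg.norm(u);return np.array([x[0],x[1],c0[2]]),u
    def res(x):
        c,u=un(x);v=Q-c;return (np.linalg.norm(v-np.outer(v@u,u),axis=1)-r)*1000
    s=least_squares(res,[c0[0],c0[1],u0[0]/u0[2],u0[1]/u0[2]],loss="soft_l1");c,u=un(s.x);return c,u,np.median(abs(res(s.x)))
E
python3 - <<'E'
from cyl import *
A=cloud("top",np.load("top0.npy")).reshape(-1,3);B=cloud("side",np.load("side0.npy")).reshape(-1,3)
for n,Q in(("top",A),("side",B),("both",np.r_[A,B])):
    Q=Q[(Q[:,2]>.085)&(Q[:,2]<.13)&(abs(Q[:,0]-.41)<.05)&(abs(Q[:,1]-.29)<.04)]
    c,u,e=fit(Q,.012,[-.57,.0,.82],[.41,.29,.1])
    print(n,len(Q),c.round(4),u.round(3),"tilt",np.degrees(np.arccos(u[2])).round(1),"az",np.degrees(np.arctan2(u[1],u[0])).round(1),e.round(2),"end",((Q-c)@u).max().round(4), (c+u*np.percentile((Q-c)@u,98)).round(4))
E
```

```text
top 158 [0.405  0.2932 0.1   ] [-0.593 -0.135  0.794] tilt 37.5 az -167.2 1.0 end 0.0181 [0.3946 0.2908 0.114 ]
side 144 [0.4043 0.2943 0.1   ] [-0.65  -0.128  0.749] tilt 41.5 az -168.8 1.27 end 0.0199 [0.3926 0.292  0.1135]
both 302 [0.4049 0.2937 0.1   ] [-0.614 -0.146  0.776] tilt 39.1 az -166.7 1.33 end 0.0203 [0.3939 0.2911 0.114 ]
```

```bash
cat > tilt.py <<'E'
from h import *
def Rl(az,tilt=35):
    """tool for an axis leaning (upper end) towards azimuth az; tool y points in the lean plane away"""
    a,t=np.radians(az),np.radians(tilt);u=np.array([np.sin(t)*np.cos(a),np.sin(t)*np.sin(a),np.cos(t)])
    y=np.array([-np.cos(t)*np.cos(a),-np.cos(t)*np.sin(a),np.sin(t)]);z=-u
    return u,np.stack([np.cross(y,z),y,z],1)
E
python3 - <<'E'
from tilt import *
u,R=Rl(-168);end=np.array([.3947,.2913,.115])
print(u,end+.094*u,end+.034*u)
plan([(end+.094*u,R,13,.2)])
E
```

```text
[-0.56104242 -0.11925325  0.81915204] [0.34196201 0.28009019 0.19200029] [0.37562456 0.28724539 0.14285117]
[[0.59,0.41,0.1,-0.42,-0.21,0.65,0.2],[0.61,0.37,0.11,-0.42,-0.21,0.65,0.2],[0.64,0.32,0.11,-0.42,-0.21,0.65,0.2],[0.66,0.27,0.11,-0.42,-0.21,0.66,0.2],[0.68,0.22,0.11,-0.42,-0.21,0.65,0.2]]
[[0.7,0.17,0.1,-0.42,-0.21,0.66,0.2],[0.71,0.12,0.09,-0.42,-0.21,0.65,0.2],[0.72,0.06,0.08,-0.41,-0.21,0.66,0.2],[0.72,0.01,0.06,-0.42,-0.21,0.65,0.2],[0.72,-0.04,0.04,-0.41,-0.21,0.66,0.2]]
[[0.72,-0.09,0.03,-0.41,-0.21,0.65,0.2],[0.71,-0.15,0.01,-0.42,-0.2,0.66,0.2],[0.7,-0.19,-0.02,-0.41,-0.21,0.65,0.2],[0,0,0,0,0,0,0.2],[0,0,0,0,0,0,0.2]]
```

Request:
jog_arm:
  increments:
    - [[0.59, 0.41, 0.1, -0.42, -0.21, 0.65, 0.2], [0.61, 0.37, 0.11, -0.42, -0.21, 0.65, 0.2], [0.64, 0.32, 0.11, -0.42, -0.21, 0.65, 0.2], [0.66, 0.27, 0.11, -0.42, -0.21, 0.66, 0.2], [0.68, 0.22, 0.11, -0.42, -0.21, 0.65, 0.2]]

```text
time: 13.83
tool_pos: [0.4243, 0.1305, 0.2131]
tcp_rot: [1.146, 2.754, 0.282]
wrist_force: [0.6, 1.0, -0.4]
width: 0.599
grip_force: 0.0
```

Request:
jog_arm:
  increments:
    - [[0.7, 0.17, 0.1, -0.42, -0.21, 0.66, 0.2], [0.71, 0.12, 0.09, -0.42, -0.21, 0.65, 0.2], [0.72, 0.06, 0.08, -0.41, -0.21, 0.66, 0.2], [0.72, 0.01, 0.06, -0.42, -0.21, 0.65, 0.2], [0.72, -0.04, 0.04, -0.41, -0.21, 0.66, 0.2]]

```text
time: 14.25
tool_pos: [0.3742, 0.2172, 0.1985]
tcp_rot: [1.492, 2.382, 0.506]
wrist_force: [0.2, -0.6, 0.2]
width: 0.601
grip_force: 0.0
```

Request:
jog_arm:
  increments:
    - [[0.72, -0.09, 0.03, -0.41, -0.21, 0.65, 0.2], [0.71, -0.15, 0.01, -0.42, -0.2, 0.66, 0.2], [0.7, -0.19, -0.02, -0.41, -0.21, 0.65, 0.2], [0, 0, 0, 0, 0, 0, 0.2], [0, 0, 0, 0, 0, 0, 0.2]]

```text
time: 14.67
tool_pos: [0.3526, 0.251, 0.1917]
tcp_rot: [1.606, 2.22, 0.574]
wrist_force: [-0.4, -0.6, -0.1]
width: 0.601
grip_force: 0.0
```

Request:
jog_arm:
  increments:
    - [[0, 0, 0, 0, 0, 0, 0.2], [0, 0, 0, 0, 0, 0, 0.2], [0, 0, 0, 0, 0, 0, 0.2], [0, 0, 0, 0, 0, 0, 0.2], [0, 0, 0, 0, 0, 0, 0.2]]

```text
time: 15.08
tool_pos: [0.3546, 0.2508, 0.1939]
tcp_rot: [1.612, 2.212, 0.579]
wrist_force: [0.1, -0.3, 0.5]
width: 0.599
grip_force: 0.0
```

```bash
python3 - <<'E'
from cyl import *
from tilt import *
T=tool();print(T[1],T[0].round(3).tolist(),read_state()['q'].round(2))
w,d=viewer.read_camera("wrist");cv2.imwrite("pics/w7.png",w);np.save("w7d.npy",d)
P=cloud("wrist",d,T);m=d>0
Q=P[m&(P[...,2]>.07)&(P[...,2]<.135)&(abs(P[...,0]-.41)<.05)&(abs(P[...,1]-.29)<.035)]
print(len(Q))
g=w.astype(int).max(-1)
Q2=P[m&(g>120)&(P[...,2]>.082)&(P[...,2]<.125)&(abs(P[...,0]-.41)<.05)&(abs(P[...,1]-.29)<.035)]
for q in(Q,Q2):
    c,u,e=fit(q,.012,[-.57,-.1,.82],[.405,.2935,.1]);print(len(q),c.round(4),u.round(3),np.degrees(np.arccos(u[2])),np.degrees(np.arctan2(u[1],u[0])),e)
E
```

```text
[0.35464727 0.25075774 0.19390231] [[-0.297, 0.815, 0.498], [0.954, 0.272, 0.124], [-0.035, 0.512, -0.858]] [ 0.7  -0.34  2.48 -0.44  0.56  0.71]
2442
2442 [0.4    0.2907 0.1   ] [-0.682 -0.32   0.658] 48.860161757001606 -154.83855203577846 2.8874542075677434
2023 [0.402  0.2939 0.1   ] [-0.691 -0.19   0.698] 45.75162465413551 -164.583179478373 2.4765021167761097
```

View pics/w7.png

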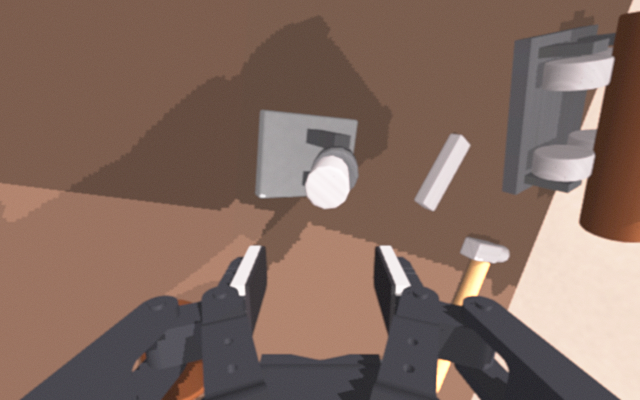

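```bash
python3 - <<'E'
from cyl import *
from tilt import *
T=tool();d=np.load("w7d.npy")
for uv in((327,187),(320,187),(334,187),(327,180),(327,194),(327,165)):print(uv,atd("wrist",*uv,d[uv[1],uv[0]],T).round(4))
u,R=Rl(-168);c=np.array([.405,.2935,.1]);e=c+u*(.015/.819);print("end",e,"proj",proj("wrist",e,T),"mouth",proj("wrist",e-.045*u,T))
X,err=tri(ray("top",184.25,244.5),ray("wrist",327,187,T));print("tri top+wrist",X,err)
X,err=tri(ray("side",361,294.5),ray("wrist",327,187,T));print("tri side+wrist",X,err)
P=cloud("wrist",d,T).reshape(-1,3);f=(P[:,2]>.102)&(P[:,2]<.125)&(abs(P[:,0]-.395)<.03)&(abs(P[:,1]-.29)<.03)
# end-face plane: points whose projection on u is max
q=P[f];s=(q-e)@u;q=q[s>-.004];print(len(q),q.mean(0),((q-e)@u).mean())
print("jig end pose"); plan([(e+.079*u,R,6,.2),(e+.036*u,R,2,.2)])
E
```

```text
(327, 187) [0.3963 0.2941 0.1117]
(320, 187) [0.3929 0.2931 0.1104]
(334, 187) [0.3981 0.2953 0.1152]
(327, 180) [0.3946 0.2978 0.1124]
(327, 194) [0.3966 0.2906 0.1132]
(327, 165) [0.3943 0.3051 0.109 ]
end [0.3947245  0.29131587 0.11500278] proj [326.43053734 193.09623735] mouth [329.95365226 176.43020995]
tri top+wrist [0.39556733 0.29309464 0.11162684] 0.002393640465961188
tri side+wrist [0.39520886 0.29492807 0.11252408] 0.0016934777640711038
1379 [0.39541127 0.29390175 0.11239006] -0.002833904564895438
jig end pose
[[0.17,-0.01,0.08,-0.11,-0.03,0.15,0.2],[0.18,-0.02,0.08,-0.12,-0.03,0.15,0.2],[0.17,-0.02,0.07,-0.11,-0.04,0.16,0.2],[0.18,-0.02,0.07,-0.12,-0.03,0.15,0.2],[0.17,-0.03,0.08,-0.11,-0.04,0.16,0.2]]
[[0.18,-0.03,0.07,-0.12,-0.03,0.15,0.2],[0,0,0.72,0,0,0,0.2],[0,0,0.71,0,0,0,0.2],[0,0,0,0,0,0,0.2],[0,0,0,0,0,0,0.2]]
```

```bash
python3 - <<'E'
from cyl import *
from tilt import *
c=[atz("top",x/4+170,(y-250)/4+195,.012) for x,y in((40,310),(143,297),(158,420))]
for a,b in((0,1),(2,1)):
    v=c[b]-c[a];print("base edge az",np.degrees(np.arctan2(v[1],v[0])),np.linalg.norm(v))
T=tool();A=cloud("top",np.load("top0.npy")).reshape(-1,3);B=cloud("side",np.load("side0.npy")).reshape(-1,3);W=cloud("wrist",np.load("w7d.npy"),T).reshape(-1,3)
e0=np.array([.3953,.2930,.114]);u0,_=Rl(-170)
for n,Q,off in(("top",A,0),("side",B,0),("wrist",W,0)):
    v=Q-e0;s=v@u0;r=np.linalg.norm(v-np.outer(s,u0),axis=1);q=Q[(s<-.005)&(s>-.042)&(r<.017)]
    def res(x):
        u,_=Rl(x[2]);v=q-[x[0],x[1],.1];s=v@u;return (np.linalg.norm(v-np.outer(s,u),axis=1)-.012)*1000
    S=least_squares(res,[.405,.2935,-170],x_scale=[.001,.001,1],loss="soft_l1");print(n,len(q),S.x.round(4),np.median(abs(S.fun)).round(2))
E
```

```text
base edge az -81.76506296238485 0.07237304838372521
base edge az 8.803402212922789 0.08655171183368417
top 85 [   0.405     0.2934 -168.064 ] 0.56
side 93 [   0.4049    0.2943 -166.7439] 0.84
wrist 298 [   0.404     0.295  -168.7853] 0.11
```

```bash
cat >> tilt.py <<'E'
pu,pR=Rl(-169.5);pend=np.array([.4045,.2942,.1])+pu*(.0149/.819)
E
python3 - <<'E'
from tilt import *
print(pend,pend+.079*pu,pend+.036*pu)
plan([(pend+.079*pu,pR,5,.2)])
E
```

```text
[0.39423971 0.29229837 0.11490277] [0.34968593 0.28404081 0.17961578] [0.37393672 0.28853543 0.14439224]
[[0.22,-0.01,0.09,-0.14,-0.07,0.23,0.2],[0.23,-0.02,0.09,-0.14,-0.07,0.23,0.2],[0.22,-0.03,0.09,-0.13,-0.07,0.22,0.2],[0.23,-0.04,0.09,-0.14,-0.06,0.23,0.2],[0.22,-0.04,0.08,-0.13,-0.07,0.22,0.2]]
```

Request:
jog_arm:
  increments:
    - [[0.22, -0.01, 0.09, -0.14, -0.07, 0.23, 0.2], [0.23, -0.02, 0.09, -0.14, -0.07, 0.23, 0.2], [0.22, -0.03, 0.09, -0.13, -0.07, 0.22, 0.2], [0.23, -0.04, 0.09, -0.14, -0.06, 0.23, 0.2], [0.22, -0.04, 0.08, -0.13, -0.07, 0.22, 0.2]]

```text
time: 15.55
tool_pos: [0.3493, 0.2845, 0.1796]
tcp_rot: [1.712, 2.057, 0.65]
wrist_force: [-0.2, -0.2, 0.0]
width: 0.602
grip_force: 0.0
```

Request:
jog_arm:
  increments:
    - [[0, 0, 0, 0, 0, 0, 0.2], [0, 0, 0, 0, 0, 0, 0.2], [0, 0, 0, 0, 0, 0, 0.2], [0, 0, 0, 0, 0, 0, 0.2], [0, 0, 0, 0, 0, 0, 0.2]]

```text
time: 15.97
tool_pos: [0.3495, 0.284, 0.1799]
tcp_rot: [1.711, 2.059, 0.649]
wrist_force: [0.1, -0.8, 0.4]
width: 0.604
grip_force: 0.0
```

```bash
python3 - <<'E'
from tilt import *
R,p=tool();print(p,read_state()['q'].round(3));print("rot err deg (tool)",np.degrees(Ro.from_matrix(R.T@pR).as_rotvec()),"axis offset in tool",(R.T@(pend-p)).round(4))
E
```

```text
[0.34946128 0.28404679 0.17988312] [ 0.842 -0.261  2.476 -0.743  0.546  1.231]
rot err deg (tool) [ 0.00837325 -0.01124278  0.01874127] axis offset in tool [-0.0001  0.      0.0793]
```

```bash
cat > kin.py <<'E'
from tilt import *
from scipy.optimize import least_squares
rot=lambda ax,a:Ro.from_euler(ax,a).as_matrix()
def ori(q):return rot('z',q[0])@rot('y',q[1]+q[2])@rot('z',q[3])@rot('y',q[4])@rot('z',q[5])
data=[([-1.203,.2648,1.6054,0,1.2737,-.0369],[.2656,-.6199,.3025],[-3.0753,-.6310,.0006]),
([.7,-.34,2.48,-.44,.56,.71],[.3546,.2508,.1939],None)]
s=read_state();data.append((list(s['q']),list(s['tool_pos']),list(s['tcp_rot'])))
E
python3 - <<'E'
from kin import *
for q,p,r in data:
    if r is not None:
        print((ori(q).T@Ro.from_rotvec(r).as_matrix()).round(2).tolist())
A=[];b=[]
for q,p,r in data:
    s2,c2,s3,c3=np.sin(q[1]),np.cos(q[1]),np.sin(q[1]+q[2]),np.cos(q[1]+q[2])
    M=np.array([[1,0,s2,s3,c3],[0,0,0,0,0],[0,1,c2,c3,-s3]]);z=ori(q)@[0,0,1]
    A.append(np.c_[rot('z',q[0])@M,z]);b.append(p)
A=np.vstack(A);b=np.concatenate(b);x,res,rk,sv=np.linalg.lstsq(A,b,rcond=None);print(x.round(4),rk,sv.round(3),(A@x-b).round(4))
x,res,rk,sv=np.linalg.lstsq(A[:,[1,2,3,5]],b,rcond=None);print(x.round(4),(A[:,[1,2,3,5]]@x-b).round(4))
E
```

```text
[[0.0, -1.0, -0.0], [1.0, 0.0, -0.0], [0.0, -0.0, 1.0]]
[[0.0, -1.0, -0.0], [1.0, 0.0, 0.0], [-0.0, -0.0, 1.0]]
[0.0633 0.2118 0.4531 0.5162 0.0026 0.1917] 6 [3.385 2.455 0.615 0.328 0.166 0.043] [-0.0233 -0.009   0.0001  0.0044 -0.0052 -0.0005 -0.0033  0.0029  0.0004]
[0.2574 0.4489 0.581  0.2062] [-0.0239 -0.0073  0.0107  0.007  -0.0073 -0.004  -0.001  -0.0022 -0.0066]
```

```bash
cat >> kin.py <<'E'
A=[];b=[]
for q,p,r in data:
    s2,c2,s3,c3=np.sin(q[1]),np.cos(q[1]),np.sin(q[1]+q[2]),np.cos(q[1]+q[2])
    M=np.array([[0,0,s2,s3],[1,0,0,0],[0,1,c2,c3]]);A.append(np.c_[rot('z',q[0])@M,ori(q)@[0,0,1]]);b.append(p)
A=np.vstack(A);b=np.concatenate(b);L=np.linalg.lstsq(A,b,rcond=None)[0]
lo=np.array([-2.63,-.94,.31,-1.31,0,-2.55]);hi=np.array([2.63,2.18,2.57,4.45,2.66,2.55])
def fk(q):
    s2,c2,s3,c3=np.sin(q[1]),np.cos(q[1]),np.sin(q[1]+q[2]),np.cos(q[1]+q[2])
    R=ori(q);p=rot('z',q[0])@np.array([L[2]*s2+L[3]*s3,L[0],L[1]+L[2]*c2+L[3]*c3])+R[:,2]*L[4]
    return p,R@rot('z',np.pi/2).T
F=rot('z',-np.pi/2)
def fk(q):
    s2,c2,s3,c3=np.sin(q[1]),np.cos(q[1]),np.sin(q[1]+q[2]),np.cos(q[1]+q[2])
    R=ori(q);p=rot('z',q[0])@np.array([L[2]*s2+L[3]*s3,L[0],L[1]+L[2]*c2+L[3]*c3])+R[:,2]*L[4]
    return p,R@np.array([[0,-1,0],[1,0,0],[0,0,1.]])
def ik(p,R,q0):
    f=lambda q:np.r_[(fk(q)[0]-p)*10,Ro.from_matrix(fk(q)[1].T@R).as_rotvec()]
    s=least_squares(f,np.clip(q0,lo+.01,hi-.01),bounds=(lo,hi));return s.x,np.abs(s.fun).max()
E
python3 - <<'E'
from kin import *
print(L.round(4),(A@L-b).round(4))
q0=np.array(s['q'])
for t in(.079,.1,.116,.125):
    q,e=ik(pend+t*pu,pR,q0);print(t,q.round(2),round(e,4))
for psi in (90,-90):
  for tl in (30,20,10,0):
    # closing perpendicular to lean plane, tool tilt tl; pin grasp point 22 mm below end
    u,R=Rl(-169.5,tl);R2=R@rot('z',np.radians(psi))
    for dr in(0,.08):
        G=pend-.02*pu+dr*pu;q,e=ik(G+.054*u,R2,q0);print(psi,tl,dr,q.round(2),round(e,4))
E
```

```text
[0.0252 0.2533 0.5101 0.566  0.2752] [ 0.0001  0.0004  0.001  -0.0005 -0.001  -0.0018  0.0006  0.0011  0.0008]
0.079 [ 0.84 -0.26  2.48 -0.75  0.54  1.23] 0.0
0.1 [ 0.86 -0.32  2.48 -0.7   0.6   1.19] 0.0
0.116 [ 0.88 -0.36  2.48 -0.67  0.64  1.17] 0.0
0.125 [ 0.9  -0.38  2.48 -0.65  0.66  1.16] 0.0
90 30 0 [ 0.73 -0.13  2.42 -0.55  0.47  2.55] 0.0231
90 30 0.08 [ 0.83 -0.33  2.43 -0.5   0.67  2.55] 0.0033
90 20 0 [ 0.69 -0.08  2.32 -0.29  0.61  2.29] 0.0
90 20 0.08 [ 0.75 -0.26  2.34 -0.26  0.79  2.29] 0.0
90 10 0 [ 0.63 -0.    2.22 -0.11  0.77  2.09] 0.0
90 10 0.08 [ 0.67 -0.18  2.24 -0.1   0.93  2.12] 0.0
90 0 0 [0.58 0.09 2.12 0.   0.94 1.97] 0.0
90 0 0.08 [ 0.62 -0.08  2.14  0.    1.08  2.  ] 0.0
-90 30 0 [ 0.76 -0.13  2.42 -0.63  0.48 -0.48] 0.0
-90 30 0.08 [ 0.83 -0.33  2.43 -0.51  0.67 -0.58] 0.0
-90 20 0 [ 0.69 -0.08  2.32 -0.29  0.61 -0.85] 0.0
-90 20 0.08 [ 0.75 -0.26  2.34 -0.26  0.79 -0.85] 0.0
-90 10 0 [ 0.63 -0.    2.22 -0.11  0.77 -1.06] 0.0
-90 10 0.08 [ 0.67 -0.18  2.24 -0.1   0.93 -1.02] 0.0
-90 0 0 [ 0.58  0.09  2.12 -0.    0.94 -1.18] 0.0
-90 0 0.08 [ 0.62 -0.08  2.14 -0.    1.08 -1.14] 0.0
```

Request:
jog_arm:
  increments:
    - [[0, 0, 0.36, 0, 0, 0, 0.2], [0, 0, 0.36, 0, 0, 0, 0.2], [0, 0, 0.36, 0, 0, 0, 0.2], [0, 0, 0.36, 0, 0, 0, 0.2], [0, 0, 0, 0, 0, 0, 0.2]]

```text
time: 16.38
tool_pos: [0.3738, 0.288, 0.1429]
tcp_rot: [1.712, 2.059, 0.645]
wrist_force: [-0.1, -1.5, -0.1]
width: 0.601
grip_force: 0.0
```

Request:
jog_arm:
  increments:
    - [[0, 0, 0, 0, 0, 0, -0.4], [0, 0, 0, 0, 0, 0, -0.4], [0, 0, 0, 0, 0, 0, -1], [0, 0, 0, 0, 0, 0, -1], [0, 0, 0, 0, 0, 0, -1]]
  force: 60

```text
time: 16.8
tool_pos: [0.3737, 0.2889, 0.1449]
tcp_rot: [1.71, 2.058, 0.65]
wrist_force: [-3.6, -2.2, 4.5]
width: 0.268
grip_force: 58.7
```

Request:
jog_arm:
  increments:
    - [[0, 0, 0, 0, 0, 0, -1], [0, 0, 0, 0, 0, 0, -1], [0, 0, 0, 0, 0, 0, -1], [0, 0, 0, 0, 0, 0, -1], [0, 0, 0, 0, 0, 0, -1]]

```text
time: 17.22
tool_pos: [0.3737, 0.2889, 0.1449]
tcp_rot: [1.711, 2.058, 0.65]
wrist_force: [-4.0, -2.8, 6.2]
width: 0.266
grip_force: 58.7
```

```bash
python3 - <<'E'
from tilt import *
R,p=tool();s=read_state();print(p,s['wrist_force'],s['torque'],s['width'],s['grip_force']);print("rot err",np.degrees(Ro.from_matrix(R.T@pR).as_rotvec()),"end in tool",(R.T@(pend-p)).round(4))
E
```

```text
[0.37368607 0.28893449 0.14489761] [-4.02425415 -2.80589279  6.23795084] [-0.393122    0.17878256 -0.24287299] 0.2658297027629138 58.71715307235718
rot err [ 0.05083411 -0.01243118  0.04111536] end in tool [-0.0004 -0.0002  0.0365]
```

Request:
jog_arm:
  increments:
    - [[0, 0, -0.2, 0, 0, 0, -1], [0, 0, -0.3, 0, 0, 0, -1], [0, 0, -0.3, 0, 0, 0, -1], [0, 0, -0.3, 0, 0, 0, -1], [0, 0, -0.3, 0, 0, 0, -1]]

```text
time: 17.63
tool_pos: [0.3496, 0.2847, 0.1793]
tcp_rot: [1.71, 2.06, 0.65]
wrist_force: [2.6, -0.1, -1.1]
width: 0.26
grip_force: 59.3
```

Request:
jog_arm:
  increments:
    - [[0, 0, -0.3, 0, 0, 0, -1], [0, 0, -0.3, 0, 0, 0, -1], [0, 0, -0.3, 0, 0, 0, -1], [0, 0, -0.3, 0, 0, 0, -1], [0, 0, -0.3, 0, 0, 0, -1]]

```text
time: 18.05
tool_pos: [0.3235, 0.2793, 0.2155]
tcp_rot: [1.711, 2.06, 0.647]
wrist_force: [-1.0, -0.5, -1.5]
width: 0.262
grip_force: 59.6
```

Request:
jog_arm:
  increments:
    - [[0, 0, 0, 0, 0, 0, -1], [0, 0, 0, 0, 0, 0, -1], [0, 0, 0, 0, 0, 0, -1], [0, 0, 0, 0, 0, 0, -1], [0, 0, 0, 0, 0, 0, -1]]

```text
time: 18.47
tool_pos: [0.3244, 0.2795, 0.2148]
tcp_rot: [1.711, 2.06, 0.647]
wrist_force: [1.0, -0.8, -1.8]
width: 0.262
grip_force: 59.6
```

```bash
python3 - <<'E'
from cyl import *
from tilt import *
R,p=tool();s=read_state();print(p,s['wrist_force'],s['width']);print("rot err",np.degrees(Ro.from_matrix(R.T@pR).as_rotvec()),"end in tool",(R.T@(pend-p)).round(4))
T=(R,p);w,d=viewer.read_camera("wrist");cv2.imwrite("pics/w8.png",w);np.save("w8d.npy",d)
# pin in tool frame via wrist cloud
c=viewer.camera_params("wrist");H=c['hand_eye'];v,uu=np.indices(d.shape);X=np.stack([(uu-c['cx'])/c['fx']*d,(v-c['cy'])/c['fy']*d,d],-1)@H[:3,:3].T+H[:3,3]
q=X[(d>0)&(abs(X[...,1])<.012)&(abs(X[...,0])<.012)&(X[...,2]>.085)&(X[...,2]<.16)];print(len(q),q.min(0),q.max(0))
for z in np.arange(.08,.16,.01):
    k=q[abs(q[:,2]-z)<.005]
    if len(k)>3:print(z.round(3),len(k),np.median(k,0).round(4),k[:,1].min().round(4),k[:,1].max().round(4))
# eye close to jig from top
D=np.load("t6d.npy");P=cloud("top",D)[150:172,335:358].reshape(-1,3);k=P[P[:,2]>.075];print("eye pts",len(k),cv2.minEnclosingCircle((k[:,:2]*1000).astype(np.float32)),k[:,2].max())
E
```

```text
[0.32441547 0.2794541  0.21476453] [ 1.02118688 -0.75621645 -1.79174827] 0.261795546959291
rot err [-0.06799577  0.03418221  0.06887185] end in tool [-0.      0.001   0.1225]
391 [ 0.00149942 -0.00556728  0.09788647] [0.00713087 0.00525468 0.15041637]
0.1 63 [ 0.0061 -0.0006  0.1021] -0.0052 0.0045
0.11 109 [ 5.900e-03 -1.000e-04  1.096e-01] -0.0055 0.0053
0.12 95 [ 6.0e-03 -1.0e-04  1.2e-01] -0.0056 0.0051
0.13 78 [ 0.006  -0.      0.1301] -0.0053 0.0052
0.14 42 [ 0.0062 -0.0004  0.1377] -0.0055 0.0047
0.15 4 [ 0.0047 -0.0004  0.1481] -0.0015 0.0007
eye pts 165 ((560.26416015625, -94.97593688964844), 94.0818099975586) 1.0768145771167383
```

View pics/w8.png

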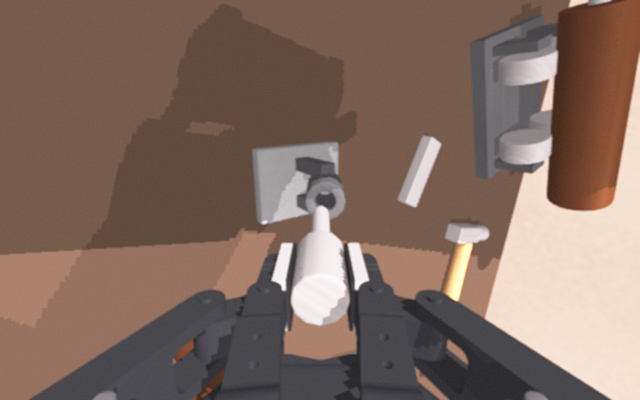

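```bash
cat >> tilt.py <<'E'
eu,eR=Rl(177.25)
E
python3 - <<'E'
from tilt import *
M=atz("top",346.25,160.5,.095);print(M)
# jig coords
d=M[:2]-[.580,-.0442];t=np.radians(-2.75);print("jig",d@[np.cos(t),np.sin(t)],d@[-np.sin(t),np.cos(t)])
R,p=tool()
plan([(p+[0,0,.05],R,4,-1),(M+eu*.2115,eR,21,-1)])
E
```

```text
[ 0.61822958 -0.11530404  0.095     ]
jig 0.04159699033318338 -0.06918797427272012
[[0,0.24,-0.34,0,0,0,-1],[0,0.24,-0.34,0,0,0,-1],[0,0.24,-0.34,0,0,0,-1],[0,0.23,-0.35,0,0,0,-1],[-0.66,0.13,0.09,0,-0.06,0.09,-1]]
[[-0.66,0.14,0.09,0,-0.06,0.09,-1],[-0.65,0.14,0.09,0,-0.06,0.09,-1],[-0.65,0.15,0.1,0,-0.06,0.09,-1],[-0.65,0.16,0.1,0,-0.06,0.09,-1],[-0.65,0.16,0.11,0,-0.06,0.09,-1]]
[[-0.64,0.17,0.11,0,-0.06,0.09,-1],[-0.64,0.17,0.11,0,-0.06,0.09,-1],[-0.64,0.18,0.12,0,-0.06,0.08,-1],[-0.64,0.19,0.12,0,-0.06,0.09,-1],[-0.64,0.19,0.13,0,-0.06,0.08,-1]]
[[-0.63,0.2,0.13,0,-0.06,0.09,-1],[-0.63,0.2,0.13,0,-0.06,0.08,-1],[-0.63,0.21,0.14,0,-0.06,0.09,-1],[-0.62,0.21,0.14,0,-0.06,0.08,-1],[-0.62,0.22,0.15,0,-0.06,0.09,-1]]
[[-0.62,0.23,0.15,0,-0.06,0.08,-1],[-0.62,0.23,0.15,0,-0.06,0.09,-1],[-0.61,0.23,0.16,0,-0.06,0.08,-1],[-0.61,0.24,0.16,-0.01,-0.06,0.09,-1],[-0.61,0.25,0.17,0,-0.06,0.08,-1]]
```

Request:
jog_arm:
  increments:
    - [[0, 0.24, -0.34, 0, 0, 0, -1], [0, 0.24, -0.34, 0, 0, 0, -1], [0, 0.24, -0.34, 0, 0, 0, -1], [0, 0.23, -0.35, 0, 0, 0, -1], [-0.66, 0.13, 0.09, 0, -0.06, 0.09, -1]]

```text
time: 18.93
tool_pos: [0.3334, 0.2641, 0.2689]
tcp_rot: [1.718, 2.05, 0.655]
wrist_force: [0.4, -0.2, -0.9]
width: 0.265
grip_force: 59.7
```

Request:
jog_arm:
  increments:
    - [[-0.66, 0.14, 0.09, 0, -0.06, 0.09, -1], [-0.65, 0.14, 0.09, 0, -0.06, 0.09, -1], [-0.65, 0.15, 0.1, 0, -0.06, 0.09, -1], [-0.65, 0.16, 0.1, 0, -0.06, 0.09, -1], [-0.65, 0.16, 0.11, 0, -0.06, 0.09, -1]]

```text
time: 19.35
tool_pos: [0.3739, 0.1674, 0.2659]
tcp_rot: [1.774, 1.992, 0.628]
wrist_force: [-1.0, -1.1, -1.0]
width: 0.263
grip_force: 59.6
```

Request:
jog_arm:
  increments:
    - [[-0.64, 0.17, 0.11, 0, -0.06, 0.09, -1], [-0.64, 0.17, 0.11, 0, -0.06, 0.09, -1], [-0.64, 0.18, 0.12, 0, -0.06, 0.08, -1], [-0.64, 0.19, 0.12, 0, -0.06, 0.09, -1], [-0.64, 0.19, 0.13, 0, -0.06, 0.08, -1]]

```text
time: 19.77
tool_pos: [0.415, 0.0746, 0.2667]
tcp_rot: [1.822, 1.936, 0.61]
wrist_force: [0.2, 0.5, -1.9]
width: 0.264
grip_force: 59.6
```

Request:
jog_arm:
  increments:
    - [[-0.63, 0.2, 0.13, 0, -0.06, 0.09, -1], [-0.63, 0.2, 0.13, 0, -0.06, 0.08, -1], [-0.63, 0.21, 0.14, 0, -0.06, 0.09, -1], [-0.62, 0.21, 0.14, 0, -0.06, 0.08, -1], [-0.62, 0.22, 0.15, 0, -0.06, 0.09, -1]]

```text
time: 20.18
tool_pos: [0.456, -0.0179, 0.2673]
tcp_rot: [1.87, 1.879, 0.592]
wrist_force: [0.5, 0.8, -1.4]
width: 0.262
grip_force: 59.6
```

Request:
jog_arm:
  increments:
    - [[-0.62, 0.23, 0.15, 0, -0.06, 0.08, -1], [-0.62, 0.23, 0.15, 0, -0.06, 0.09, -1], [-0.61, 0.23, 0.16, 0, -0.06, 0.08, -1], [-0.61, 0.24, 0.16, 0, -0.06, 0.09, -1], [-0.61, 0.25, 0.17, 0, -0.06, 0.08, -1]]

```text
time: 20.6
tool_pos: [0.4972, -0.1106, 0.2679]
tcp_rot: [1.914, 1.823, 0.573]
wrist_force: [0.5, 0.0, -1.9]
width: 0.261
grip_force: 59.6
```

Request:
jog_arm:
  increments:
    - [[0, 0, 0, 0, 0, 0, -1], [0, 0, 0, 0, 0, 0, -1], [0, 0, 0, 0, 0, 0, -1], [0, 0, 0, 0, 0, 0, -1], [0, 0, 0, 0, 0, 0, -1]]

```text
time: 21.02
tool_pos: [0.4967, -0.1085, 0.2683]
tcp_rot: [1.912, 1.824, 0.575]
wrist_force: [-0.5, -0.5, -2.4]
width: 0.262
grip_force: 59.6
```

```bash
python3 - <<'E'
from tilt import *
T=R,p=tool();print(p,"rot err",np.degrees(Ro.from_matrix(R.T@eR).as_rotvec()),read_state()['wrist_force'])
w,d=viewer.read_camera("wrist");np.save("w9d.npy",d);cv2.imwrite("pics/w9full.png",w)
M=atz("top",346.25,160.5,.095);print("pred",proj("wrist",M,T),"in tool",R.T@(M-p))
x,y=proj("wrist",M,T).astype(int);x0=max(0,x-100);y0=max(0,y-90);print(x0,y0)
cv2.imwrite("pics/w9.png",cv2.resize(w[y0:y0+150,x0:x0+200],None,fx=4,fy=4,interpolation=cv2.INTER_CUBIC))
P=cloud("wrist",d,T).reshape(-1,3)[d.reshape(-1)>0]
k=P[(np.linalg.norm(P-M,axis=1)<.03)];s=(k-M)@eu;print(len(k));h=k[(s>-.004)&(s<.006)];print(len(h),h.mean(0),np.histogram(s,bins=np.arange(-.03,.03,.003)))
E
```

```text
[ 0.49673774 -0.10846338  0.26829749] rot err [-0.06232157 -0.09649519  0.03980186] [-0.49529411 -0.50805138 -2.43412923]
pred [320.74424399 190.93901563] in tool [-0.00136073  0.00050467  0.21174743]
220 100
990
669 [ 0.61604611 -0.11366887  0.09363562] (array([  0,   0,   0,   4,  12,  49,  92, 108,  78, 201, 446,   0,   0,
         0,   0,   0,   0,   0,   0]), array([-3.0000000e-02, -2.7000000e-02, -2.4000000e-02, -2.1000000e-02,
       -1.8000000e-02, -1.5000000e-02, -1.2000000e-02, -9.0000000e-03,
       -6.0000000e-03, -3.0000000e-03, -6.9388939e-18,  3.0000000e-03,
        6.0000000e-03,  9.0000000e-03,  1.2000000e-02,  1.5000000e-02,
        1.8000000e-02,  2.1000000e-02,  2.4000000e-02,  2.7000000e-02]))
```

View pics/w9.png

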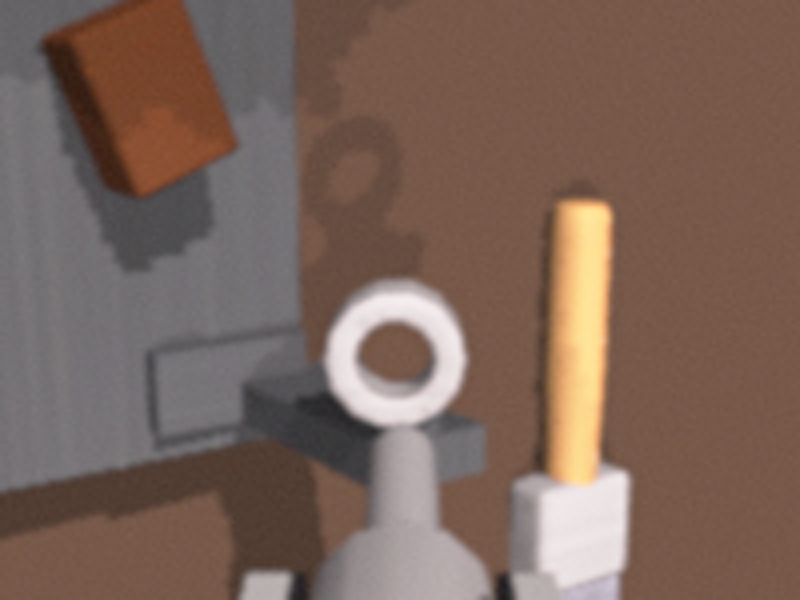

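Request:
jog_arm:
  increments:
    - [[-0.03, -0.02, 0.4, 0, 0, 0, -1], [0, 0, 0.4, 0, 0, 0, -1], [0, 0, 0.4, 0, 0, 0, -1], [0, 0, 0.4, 0, 0, 0, -1], [0, 0, 0.1, 0, 0, 0, -1]]

```text
time: 21.48
tool_pos: [0.5255, -0.1106, 0.2249]
tcp_rot: [1.913, 1.825, 0.574]
wrist_force: [-1.0, -0.1, -3.1]
width: 0.265
grip_force: 59.6
```

Request:
jog_arm:
  increments:
    - [[0, 0, 0.2, 0, 0, 0, -1], [0, 0, 0.2, 0, 0, 0, -1], [0, 0, 0.2, 0, 0, 0, -1], [0, 0, 0.2, 0, 0, 0, -1], [0, 0, 0.2, 0, 0, 0, -1]]

```text
time: 21.9
tool_pos: [0.5434, -0.1123, 0.2019]
tcp_rot: [1.912, 1.822, 0.575]
wrist_force: [-1.1, -0.8, -1.5]
width: 0.268
grip_force: 59.6
```

```bash
python3 - <<'E'
from tilt import *
T=R,p=tool();s=read_state();print(p,s['wrist_force'],np.degrees(Ro.from_matrix(R.T@eR).as_rotvec()))
d=p-[ 0.49673774,-0.10846338,0.26829749];print("moved in tool",R.T@d)
w,_=viewer.read_camera("wrist");cv2.imwrite("pics/w10.png",cv2.resize(w[150:270,240:400],None,fx=4,fy=4,interpolation=cv2.INTER_CUBIC))
E
```

```text
[ 0.54344838 -0.11232436  0.20185556] [-1.13568555 -0.79803877 -1.47830924] [ 0.00681396 -0.04423201 -0.00336776]
moved in tool [-0.00167818  0.0002517   0.08129231]
```

View pics/w10.png

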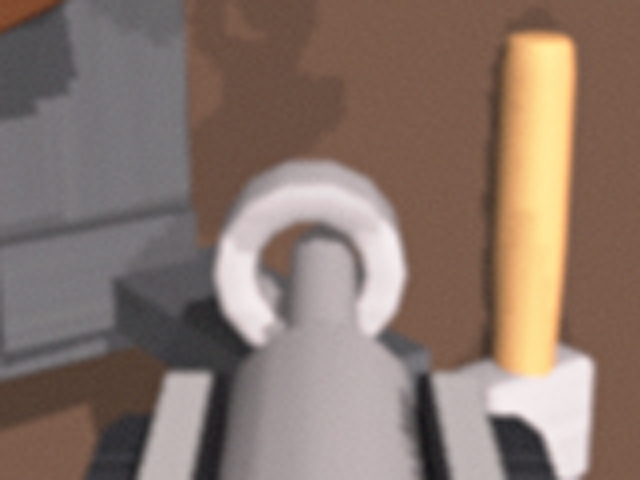

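Request:
jog_arm:
  increments:
    - [[0, -0.05, 0.2, 0, 0, 0, -1], [0, 0, 0.3, 0, 0, 0, -1], [0, 0, 0.3, 0, 0, 0, -1], [0, 0, 0.2, 0, 0, 0, -1], [0, 0, 0, 0, 0, 0, -1]]

```text
time: 22.37
tool_pos: [0.5589, -0.1128, 0.1747]
tcp_rot: [1.914, 1.824, 0.574]
wrist_force: [0.5, -0.6, -1.3]
width: 0.269
grip_force: 59.6
```

Request:
jog_arm:
  increments:
    - [[0, 0, 0.2, 0, 0, 0, -1], [0, 0, 0.2, 0, 0, 0, -1], [0, 0, 0.1, 0, 0, 0, -1], [0, 0, 0, 0, 0, 0, -1], [0, 0, 0, 0, 0, 0, -1]]

```text
time: 22.78
tool_pos: [0.5676, -0.1134, 0.1641]
tcp_rot: [1.912, 1.823, 0.575]
wrist_force: [-0.7, -0.5, -2.4]
width: 0.261
grip_force: 60.0
```

```bash
python3 - <<'E'
from tilt import *
T=R,p=tool();s=read_state();print(p,s['wrist_force'],np.degrees(Ro.from_matrix(R.T@eR).as_rotvec()))
d=p-[ 0.49673774,-0.10846338,0.26829749];print("moved in tool",R.T@d)
E
```

```text
[ 0.5676374  -0.11341214  0.1641119 ] [-0.68959394 -0.47250138 -2.44859575] [-0.03685991 -0.05698959 -0.01144975]
moved in tool [-0.00166715 -0.00147175  0.12609894]
```

Request:
jog_arm:
  increments:
    - [[0, 0, 0.05, 0, 0, 0, -1], [0, 0, 0.04, 0, 0, 0, -1], [0, 0, 0, 0, 0, 0, -1], [0, 0, 0, 0, 0, 0, -1], [0, 0, 0, 0, 0, 0, -1]]

```text
time: 23.2
tool_pos: [0.5683, -0.1134, 0.1636]
tcp_rot: [1.911, 1.823, 0.576]
wrist_force: [-22.5, 0.6, 20.2]
width: 0.264
grip_force: 63.3
```

Request:
jog_arm:
  increments:
    - [[0, 0, 0.05, 0, 0, 0, -1], [0, 0, 0, 0, 0, 0, -1], [0, 0, 0, 0, 0, 0, -1], [0, 0, 0, 0, 0, 0, -1], [0, 0, 0, 0, 0, 0, -1]]

```text
time: 23.62
tool_pos: [0.5684, -0.1134, 0.1635]
tcp_rot: [1.91, 1.824, 0.577]
wrist_force: [-40.9, 1.3, 37.6]
width: 0.262
grip_force: 66.0
```

Request:
jog_arm:
  increments:
    - [[0, 0, -0.11, 0, 0, 0, -1], [0, 0, 0, 0, 0, 0, -0.1], [0, 0, 0, 0, 0, 0, -0.1], [0, 0, 0, 0, 0, 0, -0.1], [0, 0, 0, 0, 0, 0, -0.1]]

```text
time: 24.03
tool_pos: [0.5685, -0.1135, 0.1636]
tcp_rot: [1.912, 1.823, 0.575]
wrist_force: [-0.1, -0.2, 0.2]
width: 0.449
grip_force: 0.0
```

Request:
jog_arm:
  increments:
    - [[0, 0, -0.3, 0, 0, 0, -0.1], [0, 0, -0.4, 0, 0, 0, -0.1], [0, 0, -0.5, 0, 0, 0, -0.1], [0, 0, -0.6, 0, 0, 0, -0.1], [0, 0, -0.6, 0, 0, 0, -0.1]]

```text
time: 24.45
tool_pos: [0.5261, -0.1114, 0.2227]
tcp_rot: [1.913, 1.824, 0.574]
wrist_force: [0.1, -0.5, -0.0]
width: 0.452
grip_force: 0.0
```

Request:
jog_arm:
  increments:
    - [[0, 0, -0.6, 0, 0, 0, -0.1], [0, 0, -0.6, 0, 0, 0, -0.1], [0, 0, 0, 0, 0, 0, -0.1], [0, 0, 0, 0, 0, 0, -0.1], [0, 0, 0, 0, 0, 0, -0.1]]

```text
time: 24.87
tool_pos: [0.5062, -0.1106, 0.2516]
tcp_rot: [1.912, 1.823, 0.575]
wrist_force: [-0.0, -0.0, -0.3]
width: 0.452
grip_force: 0.0
```

```bash
python3 - <<'E'
from cyl import *
from tilt import *
T=R,p=tool();s=read_state();print(p,s['wrist_force'],s['width'])
w,d=viewer.read_camera("wrist");t,td=viewer.read_camera("top");sd,sdd=viewer.read_camera("side")
C=np.zeros((600,800,3),np.uint8);C[:300,:480]=cv2.resize(w,(480,300))
z=lambda i,u,v,a,b:cv2.resize(i[v:v+b,u:u+a],None,fx=4,fy=4,interpolation=cv2.INTER_CUBIC)
C[:300,490:790]=z(sd,270,165,75,75);C[310:590,:480]=z(t,260,145,120,70)
cv2.imwrite("pics/c11.png",C)
M=np.array([.617,-.1137,.095]);P=cloud("wrist",d,T).reshape(-1,3)
v=P-M;q=v@eu;r=np.linalg.norm(v-np.outer(q,eu),axis=1);k=P[(r<.02)&(q>.005)&(q<.07)];h=(k-M)@eu
print(len(k),"end height over rim",np.percentile(h,[90,98,100]),"(expect .045)")
kk=k[(h<.04)&(h>.006)];c,u,e=fit(kk,.012,eu,M+eu*.03);print(c,u,"angle to eye",np.degrees(np.arccos(u@eu)),e)
E
```

```text
[ 0.50618097 -0.11055198  0.25164116] [-0.04678763 -0.04710696 -0.32695153] 0.4518748125185753
1169 end height over rim [0.04564764 0.04620496 0.04674878] (expect .045)
[ 0.59317619 -0.11439702  0.11957456] [-0.58009667  0.0275063   0.81408307] angle to eye 0.5036121977142571 0.1369439540311601
```

View pics/c11.png

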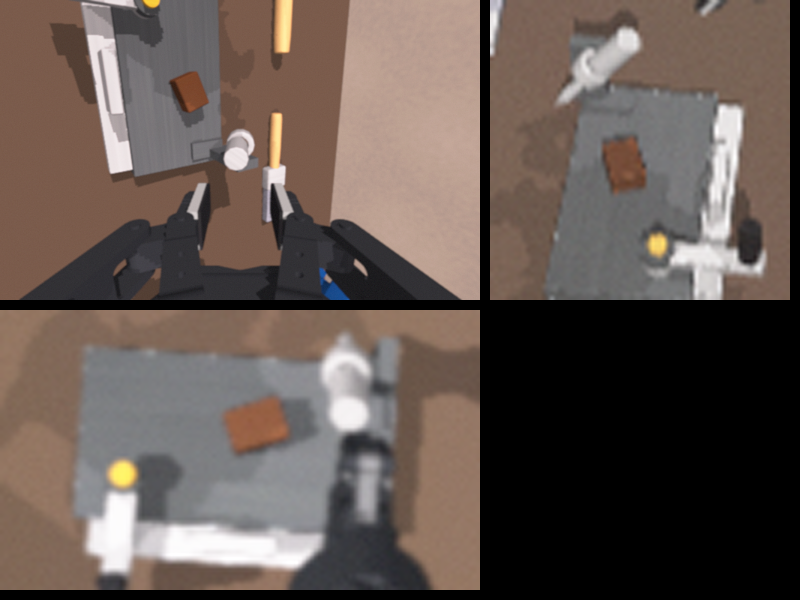

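The composite shows the pin through the eye with its head on the rim. The head end is about 45.5 mm above the rim and the pin is 0.5° off the eye axis. The hold-down arm is square across the straightedge, which is still flush. I'm handing in.

```bash
python3 -c "
from workcell import bot
print(bot.finish_job())"
```

```text
the job is handed in; nothing more can be done
None
```

I handed the job in at about 25 s of the 67 s allowed; the hand-in returned no verdict. By the last camera check, the straightedge lies flush and centred, the hold-down arm is square across it, and the pin is through the eye with its head on the rim and the gripper clear.

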